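# Clear the bench mat and gauge the step blocks

## Task

With the hand pusher, sweep every orange coupling pad off the green mat into the yellow scrap bay (the pads are oily: the gripper must not touch them). Then gauge the step blocks that are there, blue first, then silver, then black: stand each flat, rib up, on the bed of the caliper gauge, slide the jaw shut so that it presses the width of the block's base gently against the brass spring anvil and pushes the anvil in about 5 mm (never to a hard squeeze), hold it there for about a second, slide the jaw back, and lay the block flat, rib up, within the cleared green mat. Finish with the jaw slid fully open, the pads in the bay, the pusher standing on its black-and-blue parking pad, and the white bottle and the flanged spacer left where they are.

Things in the scene. Friction and masses are not known exactly. Their poses are not given: they have to be found in the camera images.
- station: green mat with a yellow scrap bay at one end, both fixed to the bench. Origin: centre of the mat, at bench level; +x points along the sweep from mat to bay. The mat (flat, no thickness to feel) is 210 along x by 240 along y; the bay starts at x = 125 and ends at its back wall's inner face at x = 275, its side walls' inner faces are at y = +-130; walls 6 thick, 40 high; bench-level floor, mouth open towards the mat
- gauge: horizontal caliper gauge fixed to the bench. Origin: underside centre of its bed, a grey plate 300 (x) x 100 (y) x 12 high, top at z = 12. +x is the closing direction. The brass spring anvil's face is at x = +100 at rest, with a fixed blue housing behind it (x 124 to 150, up to z = 46); anvil and jaw plate are 70 wide in y and reach from z = 12.5 to z = 28.5. The jaw's face is at x = -25 + jaw travel (mm)
- jaw (a joint): travel of the sliding jaw in m: 0 fully open (125 mm gap to the anvil at rest), grows to 0.095 as it closes along the gauge's +x; about 3 N of friction, stays where it is left
- anvil (a joint): how far the spring anvil is pushed in along the gauge's +x, m: 0 at rest, stop at 0.012; spring 1 N per mm
- jaw_grip (a point): grip point of the red tab on the jaw: tab 16 thick (gauge x) x 30 wide (gauge y), upright from z = 26 to z = 80 above the bench, this point at z = 60 on its centre line, 55 behind the jaw's face; axes as the gauge's
- blue_mid (a point): centre (half-way up) of the blue milled step block: a base 80 long (its x) x 52 wide (its y) x 22 high with a rib 22 wide x 24 high along the middle of its top, 80 long, 46 high in all, about 0.2-0.4 kg; z up through the rib. May be absent
- silver_mid (a point): centre (half-way up) of the bare aluminium milled step block: a base 80 long (its x) x 46 wide (its y) x 22 high with a rib 22 wide x 24 high along the middle of its top, 80 long, 46 high in all, about 0.2-0.4 kg; z up through the rib. May be absent
- black_mid (a point): centre (half-way up) of the black plastic milled step block: a base 80 long (its x) x 40 wide (its y) x 22 high with a rib 22 wide x 24 high along the middle of its top, 80 long, 46 high in all, about 0.2-0.4 kg; z up through the rib. May be absent
- pusher_mid (a point): centre (half-way up) of the hand pusher, which stands on its own: rubber-shod grey sole 44 (x) x 130 (y) x 30 high, an upright wooden handle 22 (x) x 40 (y) on its middle up to 108 high; this point is 54 above the underside; it pushes with either long side, along its x; about 0.25 kg
- dock: the pusher's parking pad, a black pad with blue rim, 60 (x) x 150 (y), flat on the bench; origin at its centre, bench level. The pusher starts centred on it, its x along the pad's x
- pad1_mid (a point): centre of an orange worn coupling pad, 36 (x) x 30 (y) x 22 high, about 30 g. May be absent
- pad2_mid (a point): centre of an orange worn coupling pad, 36 (x) x 30 (y) x 22 high, about 30 g. May be absent
- pad3_mid (a point): centre of an orange worn coupling pad, 36 (x) x 30 (y) x 22 high, about 30 g. May be absent
- pad4_mid (a point): centre of an orange worn coupling pad, 36 (x) x 30 (y) x 22 high, about 30 g. May be absent
- spray: bystander: white bottle, 56 across, 140 high (origin: underside)
- spacer: bystander: flanged aluminium spacer, 60 across, 45 high
Things that resemble listed ones, but are neither listed nor needed, are in the scene too. What is shaped like the part that bears blue_mid but pink or purple is not meant. Of the things that look like the part that bears pusher_mid, take the one that is farthest to the robot's right at the start.

How it is judged:
On the way, in this order (a step that is already met when the one before it is completed fails the run):
1. every pad that is there lies in the scrap bay (x of pad1_mid in the frame of station between 0.14 and 0.275 m and y of pad1_mid in the frame of station between -0.13 and 0.13 m and height (world z) of each of pad1_mid, pad2_mid, pad3_mid, pad4_mid below 0.06 m and x of pad2_mid in the frame of station between 0.14 and 0.275 m and y of pad2_mid in the frame of station between -0.13 and 0.13 m and x of pad3_mid in the frame of station between 0.14 and 0.275 m and y of pad3_mid in the frame of station between -0.13 and 0.13 m and x of pad4_mid in the frame of station between 0.14 and 0.275 m and y of pad4_mid in the frame of station between -0.13 and 0.13 m), for 0.2 s.
2. the blue block, flat on the bed, is pressed between jaw and spring anvil (over 2 N from the jaw, over 2.5 N from the anvil) (contact force between jaw and blue above 2 N and contact force between anvil and blue above 2.5 N and angle between blue_mid's own z axis and vertical below 0.15 rad), for 0.4 s.
3. the silver block, flat on the bed, is pressed between jaw and spring anvil (over 2 N from the jaw, over 2.5 N from the anvil) (contact force between jaw and silver above 2 N and contact force between anvil and silver above 2.5 N and angle between silver_mid's own z axis and vertical below 0.15 rad), for 0.4 s.
4. the black block, flat on the bed, is pressed between jaw and spring anvil (over 2 N from the jaw, over 2.5 N from the anvil) (contact force between jaw and black above 2 N and contact force between anvil and black above 2.5 N and angle between black_mid's own z axis and vertical below 0.15 rad), for 0.4 s.
At the end, for the whole second after the job is handed in: pads inside the bay (centres at least 15 mm past its mouth), every block at rest flat, rib up on the mat (centre at least 10 mm inside its edges), jaw open to within 20 mm of its end, pusher upright within 30 mm of the parking pad's centre (all of step 1 and x of blue_mid in the frame of station between -0.095 and 0.095 m and y of blue_mid in the frame of station between -0.11 and 0.11 m and height (world z) of each of blue_mid, silver_mid, black_mid below 0.03 m and angle between each of blue_mid, silver_mid, black_mid, pusher_mid's own z axis and vertical below 0.15 rad and x of silver_mid in the frame of station between -0.095 and 0.095 m and y of silver_mid in the frame of station between -0.11 and 0.11 m and x of black_mid in the frame of station between -0.095 and 0.095 m and y of black_mid in the frame of station between -0.11 and 0.11 m and linear speed of each of blue, silver, black below 0.02 m/s and value of joint jaw below 0.02 m and horizontal distance between pusher_mid and dock below 0.03 m and height (world z) of pusher_mid below 0.065 m); the robot touches nothing.
It fails at once if the gripper touches a pad (contact force between any of the fingers, the arm and pad1 above 1 N or contact force between any of the fingers, the arm and pad2 above 1 N or contact force between any of the fingers, the arm and pad3 above 1 N or contact force between any of the fingers, the arm and pad4 above 1 N).
It fails at once if a block is squeezed in the gauge with more than 30 N (contact force between jaw and blue above 30 N or contact force between jaw and silver above 30 N or contact force between jaw and black above 30 N).
It fails at once if the white bottle or the flanged spacer is moved more than 40 mm (distance of any of spray, spacer from where it was at the start of the episode above 0.04 m).
Of blue, silver, black only 2 to 3 are there at a start; the rules pass over those that are not, and their reading is None.
Of pad1, pad2, pad3, pad4 only 2 to 4 are there at a start; the rules pass over those that are not, and their reading is None.
At some moment in a run one of blue, silver, black may be knocked a few centimetres aside while the robot is not near it.
Once in a run the grip may slacken for a moment while it holds something.
It also fails if it takes over 210 s, if anything falls off the work surface, if the arm or the gripper's body presses on something with over 40 N, if the wrist force passes 120 N, or if a joint passes its speed limit or range.

## Robot

A 7-joint arm with a two-finger parallel gripper is mounted at the origin on the work surface. World frame = base frame: x ahead of the robot, y to its left, z up, the work surface at z = 0. Lengths are in m, angles in rad, forces in N, time in s.
With the tool pointing down it reaches from about 0.4 to 0.875 m from the base axis. Payload 19.3 kg.
Tool frame: the origin (TCP) lies at the very end of the fingers, on their centre line; the grasp point (between the pads) lies manip.pinch_z behind it (manip.pinch_z is the distance from the TCP to the grasp point, in m); z points along the fingers, y is the direction in which the jaws open and shut (so a half turn about z gives the same grasp; the last joint's range is limited). The gripper opens to 85 mm and grips with 20 to 120 N. Pads are 22 mm wide; open, the fingers measure 114 mm over their backs; the gripper's body (76 mm by 85 mm) begins 54 mm behind the grasp point. The pads swing forward as they close: fully open they stand 13 mm farther back than shut.
Start: joints at [-1.38, 0.521, -0.036, 1.599, 0.021, 1.021, -0.113], TCP at [0.161, 0.604, 0.231] pointing down, gripper open.
Joint ranges: [-2.91, 2.91], [-0.3, 2.13], [-1.5, 1.42], [0.17, 2.43], [-1.26, 4.41], [0.16, 1.93], [-2.52, 2.52]. Speed limits (rad/s): [1.89, 1.89, 2.39, 2.39, 3.01, 3.01, 3.01].

## Interface

Orientations are given as a 3x3 rotation matrix whose columns are the frame's x, y, z axes.
In Python, from bench import manip, vision gives the robot as it stands. The module is installed in compiled form; this text tells all that it offers.
- The arm moves only by the tool jog_arm, never from a script. Its argument "steps" is a list of rows, each a list of 3 entries, a list of its own where there are three numbers: the shift along the tool's x, y, z in mm, then the turn, a rotation vector about the tool's x, y, z in rad, then the opening in per cent of the stroke, from 0 (shut) to 100 (fully open). In form: [[[dx, dy, dz], [wx, wy, wz], gripper], ...]. A call has 1 to 8 rows; each row is the pose to reach, as a shift and turn from the pose commanded when the call began, along the tool's axes at that moment; what a row does not reach only later rows make up. A row lasts 1/8 s, in which the tool goes at most 62.5 mm and 10.7 degrees, less where a joint would pass 70% of its speed; a pose out of reach is approached as far as the arm can. A call with a gripper value outside its range is refused whole. The fingers move at their own pace and stop on an object; "force" is the grip in N (left out, the last holds). Time passes only in rows, so rows that repeat a pose let the fingers close. It gives the time, the measured TCP pose, the force and the opening at its end, in the units of the state.
- manip.observe(): the state, without advancing time (a new reading comes with each control period).
- vision.capture(name): name is "scene" or "top" or "wrist"; returns the picture (480x640x3 uint8, red, green, blue); there is no depth.
- vision.calibration(name): a dict with "mtx" (3x3 intrinsics, pixels), "world_from_camera" (4x4, takes a point from camera to world coordinates). Camera axes: x right, y up, looking along -z (the intrinsics and any distortion apply to the point x, -y, -z); pixel columns grow to the right and rows downward; lengths in m; the calibration is good to about 2 mm. A picture is of the moment at which its call begins: read the wrist's pose just before it. calibration takes no time and is no camera call; for the wrist camera it gives the pose at the moment of the call.
- manip.job_done(): hands the job in, once; it reports no verdict.
The state is a dict: "clock": time; "joints": joint angles; "qvel": joint speeds; "joint_efforts": joint torques, N m; "tool_pos": TCP position; "ee_rot": TCP orientation; "force": force on the tool from outside, world axes, zero at the start; "torque": the same for the moment, N m; "grip_width": finger opening in m.
Only numpy, scipy, OpenCV 4.12 (cv2) and the standard library are available. Lean on these libraries where they do the work, as an engineer would, in place of code of your own. Each camera call takes 0.05 s, during which the arm holds its last target.

## Working session

There is one attempt and no reset: what is moved stays moved. The work goes in short steps, Python scripts to look and compute and a tool call to move; the robot and the scene stay as the last step left them, time stands still between calls to the robot, and variables do not carry over. Pictures are saved under pics/ and viewed, and the job is handed in when it is done.

Besides the shell and the picture viewer there is one more tool, called after "Call:" by a JSON object that holds its "name" and its "arguments", one argument or row to a line. jog_arm: Moves the arm, as the interface text tells. Its arguments: {"type":"object","properties":{"steps":{"type":"array"},"force":{"type":"number"}},"required":["steps"]}

```bash
mkdir -p pics; python3 - <<'E'
from bench import manip, vision
import cv2,numpy as np
s=manip.observe();print(s, manip.pinch_z)
for n in("scene","top","wrist"):
    im=vision.capture(n);cv2.imwrite(f"pics/{n}0.png",im[:,:,::-1]);c=vision.calibration(n);print(n,c)
E
```

```text
{'clock': 0.0, 'joints': array([-1.38021413,  0.52200651, -0.03632967,  1.59997944,  0.02122049,
        1.02107598, -0.11278223]), 'qvel': array([ 0.00014798,  0.00146049,  0.00018069, -0.00110225,  0.00011847,
       -0.00032176,  0.00090617]), 'joint_efforts': array([ 6.75717984e-04, -9.27114987e+01,  1.98011689e+00, -3.69928336e+01,
        1.78831798e-02,  8.26439238e-03,  4.49491904e-05]), 'tool_pos': array([0.16110431, 0.60355231, 0.23074061]), 'ee_rot': array([[-9.66193748e-01,  2.57817000e-01, -1.89411018e-04],
       [ 2.57817054e-01,  9.66193163e-01, -1.06700913e-03],
       [-9.20854641e-05, -1.07977095e-03, -9.99999413e-01]]), 'force': array([ 0.39484271, -0.04172918, -0.2278097 ]), 'torque': array([ 0.01559315,  0.05735118, -0.0200833 ]), 'grip_width': 0.08547505027227041} 0.0187
scene {'mtx': array([[563.47231189,   0.        , 322.17704058],
       [  0.        , 563.47231189, 249.66571484],
       [  0.        ,   0.        ,   1.        ]]), 'world_from_camera': array([[-0.80273308, -0.33679142,  0.4921292 ,  1.12843335],
       [ 0.59624471, -0.46792038,  0.6523363
[... 310 characters left out ...]
orld_from_camera': array([[-0.02001361,  0.99010779, -0.13887413,  0.33530248],
       [-0.99978695, -0.02052097, -0.0022223 , -0.09351692],
       [-0.00505015,  0.13880007,  0.99030755,  1.19704363],
       [ 0.        ,  0.        ,  0.        ,  1.        ]])}
wrist {'mtx': array([[404.9573687 ,   0.        , 313.546825  ],
       [  0.        , 404.9573687 , 240.17245534],
       [  0.        ,   0.        ,   1.        ]]), 'world_from_camera': array([[ 0.25844551, -0.92708954, -0.27149752,  0.09147409],
       [ 0.96602503,  0.24766484,  0.07387674,  0.62192921],
       [-0.00124996, -0.28136651,  0.95959956,  0.3730243 ],
       [ 0.        ,  0.        ,  0.        ,  1.        ]])}
```

View pics/scene0.png

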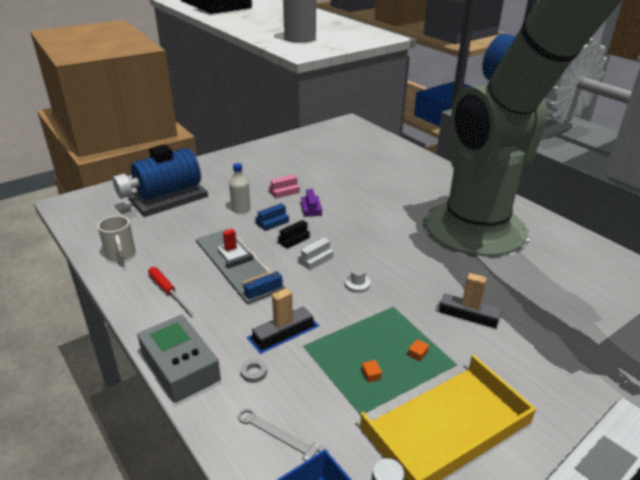

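View pics/top0.png

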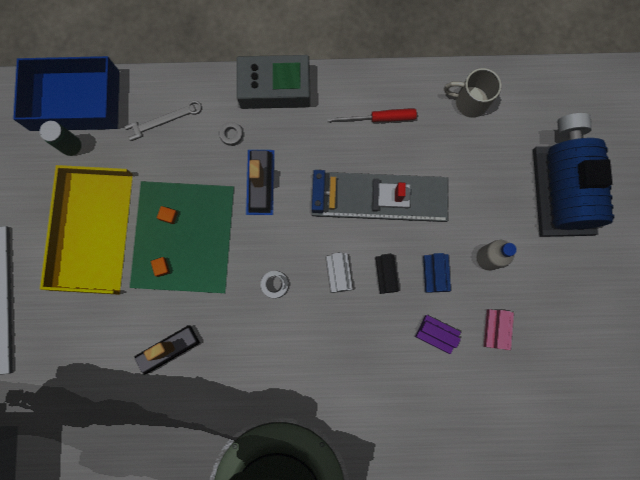

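View pics/wrist0.png

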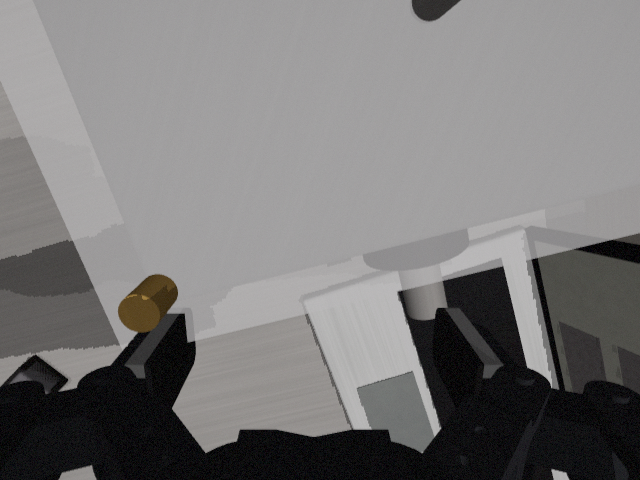

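The top view shows:
- The green mat spans columns 131-234, with the yellow bay to its left. So station +x is roughly world +y.
- There are two orange pads, at (167,214) and (160,266).
- The three step blocks are silver (340,272), black (387,273) and blue (437,272). Pink (499,329) and purple (439,334) are decoys.
- There are two pushers, at (259,180) on the blue-rimmed pad and (166,350). The one farthest to the robot's right has the larger column, so it is (259,180).

I'll confirm that with an enlarged crop.

```bash
cat > h.py <<'E'
from bench import manip, vision
import cv2,numpy as np
def ray(n,uv,z,cal=None):
    c=cal or vision.calibration(n);K=c["mtx"];T=c["world_from_camera"]
    uv=np.atleast_2d(np.array(uv,float))
    d=np.stack([(uv[:,0]-K[0,2])/K[0,0],-(uv[:,1]-K[1,2])/K[1,1],-np.ones(len(uv))],1)@T[:3,:3].T
    o=T[:3,3];t=(z-o[2])/d[:,2];return o+d*t[:,None]
def proj(n,P,cal=None):
    c=cal or vision.calibration(n);K=c["mtx"];T=c["world_from_camera"]
    q=(np.atleast_2d(P)-T[:3,3])@T[:3,:3]
    return np.stack([K[0,0]*q[:,0]/-q[:,2]+K[0,2],K[1,1]*-q[:,1]/-q[:,2]+K[1,2]],1)
def comps(mask,amin=30):
    n,l,st,c=cv2.connectedComponentsWithStats(mask.astype(np.uint8))
    out=[]
    for i in range(1,n):
        if st[i,4]>=amin:
            pts=cv2.findContours((l==i).astype(np.uint8),cv2.RETR_EXTERNAL,cv2.CHAIN_APPROX_NONE)[0][0]
            out.append((st[i,4],c[i],cv2.minAreaRect(pts),pts[:,0,:]))
    return out
def rectworld(n,pts,z,cal=None):
    "min area rectangle in world plane z: centre, sizes(mm), angle of long axis"
    P=ray(n,pts,z,cal)[:,:2]
    r=cv2.minAreaRect((P*1000).astype(np.float32));b=cv2.boxPoints(r)
    e1=b[1]-b[0];e2=b[2]-b[1]
    L=e1 if np.hypot(*e1)>np.hypot(*e2) else e2
    a=np.degrees(np.arctan2(L[1],L[0]))
    a=(a+90)%180-90
    return np.round(r[0],1),np.round(sorted(r[1]),1),round(a,2)
def goto(p,yaw=None,R=None):
    """shift/turn in tool axes from current measured pose to TCP p (m), tool down with tool-y at world angle yaw (deg)"""
    s=manip.observe();R0=s["ee_rot"]
    if R is None:
        ty=np.array([np.cos(np.radians(yaw)),np.sin(np.radians(yaw)),0]);
        if ty@R0[:,1]<0: ty=-ty
        z=np.array([0,0,-1.]);R=np.stack([np.cross(ty,z),ty,z],1)
    d=R0.T@(np.array(p)-s["tool_pos"])*1000
    w=cv2.Rodrigues(R0.T@R)[0].ravel()
    print("t",round(s["clock"],2),"tcp",np.round(s["tool_pos"]*1000,1),"shift",np.round(d,1),"turn",np.round(w,4),"deg",np.round(np.degrees(np.linalg.norm(w)),1), "F",np.round(s["force"],1),"w",round(s["grip_width"]*1000,1))
E
python3 - <<'E'
from h import *
im=cv2.imread("pics/top0.png")
hsv=cv2.cvtColor(im,cv2.COLOR_BGR2HSV)
cv2.imwrite("pics/c1.png",cv2.resize(im[140:390,120:280],None,fx=3.7,fy=2.4*1,interpolation=cv2.INTER_CUBIC) if 0 else cv2.resize(im[140:390,120:290],None,fx=2.4,fy=2.4,interpolation=cv2.INTER_CUBIC))
cv2.imwrite("pics/c2.png",cv2.resize(im[160:350,300:520],None,fx=3,fy=3,interpolation=cv2.INTER_CUBIC))
H,S,V=cv2.split(hsv)
def show(name,m,z,amin=60):
    for a,c,r,p in comps(m,amin):
        print(name,a,np.round(c),rectworld("top",p,z), "ctr",np.round(ray("top",c,z)[0]*1000))
show("green",(H>65)&(H<95)&(S>80),0,500)
show("yellow",(H>22)&(H<32)&(S>150),0,500)
show("orange",(H<14)&(S>150)&(V>80),.022)
show("blue",(H>100)&(H<125)&(S>110),.046)
show("black",(V<45)&(S<90),.046)
E
```

```text
green 701 [286.  75.] (array([908.2, -24.9]), array([60.2, 61.4]), np.float32(-0.87)) ctr [908. -25.   0.]
green 9452 [183. 237.] (array([537.4, 209.7]), array([209. , 239.6]), np.float32(-4.57)) ctr [536. 207.   0.]
yellow 8027 [ 92. 231.] (array([559.5, 421.5]), array([175.9, 282.2]), np.float32(-4.46)) ctr [552. 410.   0.]
orange 407 [394. 114.] (array([ 800.6, -266.9]), array([22.6, 99. ]), np.float32(-87.94)) ctr [ 800. -268.   22.]
orange 91 [401. 189.] (array([ 628.5, -275.7]), array([13.2, 27.3]), np.float32(-2.31)) ctr [ 629. -276.   22.]
orange 190 [166. 214.] (array([583.6, 240. ]), array([28.7, 33.7]), np.float32(72.73)) ctr [584. 240.  22.]
orange 164 [159. 265.] (array([469.1, 252.9]), array([27. , 34.1]), np.float32(16.94)) ctr [471. 253.  22.]
blue 7106 [66. 92.] (array([856.9, 459.6]), array([169.8, 230. ]), np.float32(-89.94)) ctr [858. 459.  46.]
blue 4225 [578. 185.] (array([ 628.5, -656. ]), array([129.7, 198.8]), np.float32(0.39)) ctr [ 623. -651.   46.]
blue 369 [260. 186.] (array([645.1,  32.1]), array([ 57.1, 142.4]), np.float32(-1.75)) ctr [636.  32.  46.]
b
[... 964 characters left out ...]
.float32(0.17)) ctr [ 602. -581.   46.]
black 507 [264. 185.] (array([645.1,  31.9]), array([ 46.1, 133.1]), np.float32(-1.7)) ctr [637.  24.  46.]
black 825 [595. 174.] (array([ 648.5, -690.5]), array([61.9, 69.1]), np.float32(-89.83)) ctr [ 647. -691.   46.]
black 454 [ 10. 303.] (array([405.2, 558.7]), array([  7.7, 305.2]), np.float32(4.58)) ctr [395. 558.  46.]
black 726 [387. 273.] (array([ 441.9, -234.4]), array([40.9, 80.8]), np.float32(5.33)) ctr [ 441. -234.   46.]
black 514 [176. 348.] (array([292.4, 225.4]), array([ 45.2, 133. ]), np.float32(-60.68)) ctr [295. 206.  46.]
black 10494 [155. 434.] (array([127.7, 216.7]), array([182.1, 700.2]), np.float32(88.93)) ctr [125. 247.  46.]
```

View pics/c1.png

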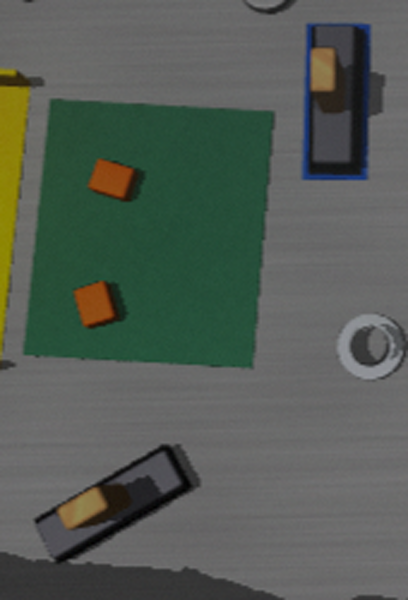

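View pics/c2.png

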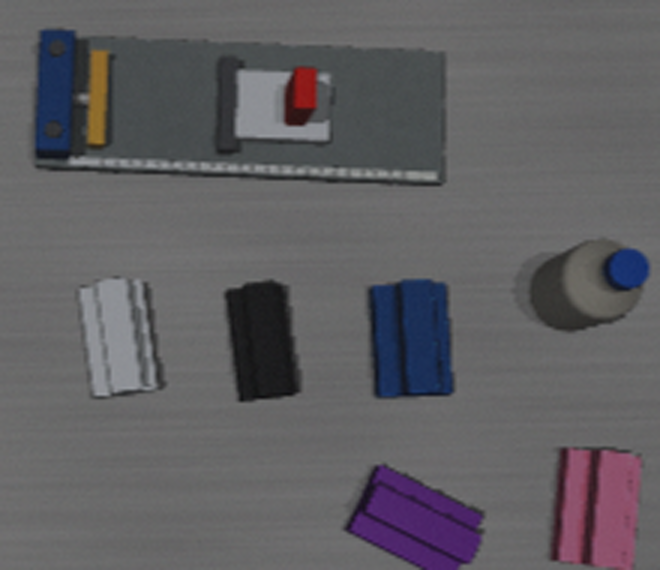

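The crops confirm it. The pusher standing on the blue-rimmed pad (crop (337,95), full (260,180)) is the rightmost one and the one meant. The other, at (166,350), has no pad. Next I'll locate the gauge, dock and pusher precisely.

```bash
python3 - <<'E'
from h import *
im=cv2.imread("pics/top0.png")
hsv=cv2.cvtColor(im,cv2.COLOR_BGR2HSV);H,S,V=cv2.split(hsv)
pts=[(448.3,177),(447,219.3),(312,214.3)]
print("bed corners",np.round(ray("top",pts,.012)*1000,1))
roi=np.zeros_like(H,bool);roi[140:230,300:460]=1
for n,m,z in[("housing",(H>100)&(H<125)&(S>110),.046),("brass",(H>12)&(H<30)&(S>90),.0285),("tab",((H<10)|(H>170))&(S>140),.08),("whitecar",(V>150)&(S<60),.026)]:
    for a,c,r,p in comps(m&roi,30): print(n,a,np.round(c,1),rectworld("top",p,z),p[:,0].min(),p[:,0].max(),p[:,1].min(),p[:,1].max())
roi[:]=0;roi[140:225,235:290]=1
m=(H>100)&(H<125)&(S>110)&roi
p=np.argwhere(m)[:,::-1];print("dock",rectworld("top",p,0))
m=(H>8)&(H<25)&(S>70)&(V>90)&roi
for a,c,r,p in comps(m,30): print("handle",a,c,rectworld("top",p,.108))
cv2.imwrite("pics/c3.png",cv2.resize(im[160:230,300:460],None,fx=5,fy=5,interpolation=cv2.INTER_CUBIC))
cv2.imwrite("pics/c4.png",cv2.resize(im[140:225,235:285],None,fx=6,fy=6,interpolation=cv2.INTER_CUBIC))
E
```

```text
bed corners [[ 656.1 -383.3   12. ]
 [ 560.6 -375.4   12. ]
 [ 578.1  -79.1   12. ]]
housing 412 [318.1 189.9] (array([624.5, -93.5]), array([24.7, 88.8]), np.float32(-3.66)) 312 324 170 210
brass 197 [332.2 192.6] (array([ 622.4, -123.8]), array([13.1, 69.4]), np.float32(-1.39)) 329 335 177 208
tab 127 [400.1 190.2] (array([ 610.5, -264.7]), array([17.6, 37.1]), np.float32(-7.03)) 396 405 182 199
dock (array([657.4,  37.1]), array([ 59.4, 148.1]), np.float32(-1.75))
handle 164 [254.         168.54878049] (array([656.5,  36.3]), array([19.8, 36.6]), np.float32(-3.86))
```

View pics/c3.png

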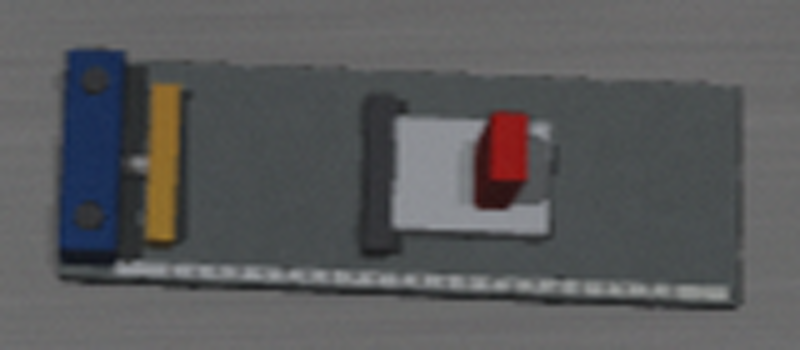

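View pics/c4.png

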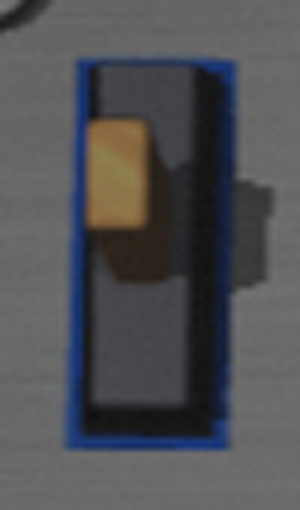

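Dock and pusher are at (657,37), long axis -1.75°. Gauge origin is about (616.5,-230.5), +x at about 86.5°. The jaw starts roughly 47 mm closed, so it has to be opened first. I'll go to the pusher now.

```bash
python3 - <<'E'
from h import *
print(ray("top",[(401.8,189.2)],.08),ray("top",[(372.4,193)],.0285),ray("top",[(336.6,193)],.0285))
goto([.657,.037,.231],88.25)
E
```

```text
[[ 0.61356591 -0.26832654  0.08      ]] [[ 0.61926226 -0.21194032  0.0285    ]] [[ 0.62092228 -0.13384417  0.0285    ]]
t 0.15 tcp [161.2 603.6 230.9] shift [-6.252e+02 -4.196e+02  3.000e-01] turn [-0.0008 -0.     -0.2303] deg 13.2 F [ 0.5 -0.7  0.5] w 85.4
```

Call:
{"name": "jog_arm", "arguments": {
  "steps": [
    [[-50, -34, 0], [0, 0, -0.03], 100],
    [[-100, -67, 0], [0, 0, -0.06], 100],
    [[-150, -101, 0], [0, 0, -0.09], 100],
    [[-200, -134, 0], [0, 0, -0.12], 100],
    [[-250, -168, 0], [0, 0, -0.15], 100],
    [[-300, -201, 0], [0, 0, -0.18], 100],
    [[-350, -235, 0], [0, 0, -0.21], 100],
    [[-400, -268, 0], [0, 0, -0.23], 100]
  ]
}}

```text
clock: 1.15
tool_pos: [0.4796, 0.2401, 0.2314]
ee_rot: [[-1.0, 0.03, 0.0], [0.03, 1.0, 0.0], [-0.0, 0.0, -1.0]]
force: [0.2, 1.5, -0.2]
grip_width: 0.0855
```

```bash
python3 - <<'E'
from h import *
goto([.657,.037,.150],88.25)
E
```

```text
t 1.15 tcp [479.6 240.1 231.4] shift [-183.5 -197.7   81.3] turn [0.0001 0.     0.0006] deg 0.0 F [ 0.2  1.5 -0.2] w 85.5
```

Call:
{"name": "jog_arm", "arguments": {
  "steps": [
    [[-45, -45, 0], [0, 0, 0], 70],
    [[-90, -90, 0], [0, 0, 0], 70],
    [[-135, -140, 20], [0, 0, 0], 70],
    [[-183, -190, 40], [0, 0, 0], 70],
    [[-183, -197, 80], [0, 0, 0], 70],
    [[-183, -197, 80], [0, 0, 0], 70]
  ]
}}

```text
clock: 1.9
tool_pos: [0.654, 0.0368, 0.1477]
ee_rot: [[-0.999, 0.034, -0.006], [0.034, 0.999, -0.002], [0.006, -0.002, -1.0]]
force: [0.1, 0.4, -0.1]
grip_width: 0.06
```

```bash
python3 - <<'E'
from h import *
goto([.657,.037,.068],88.25)
im=vision.capture("wrist");cv2.imwrite("pics/w1.png",im[:,:,::-1])
print(proj("wrist",[[.657,.037,.108]]))
E
```

```text
t 1.9 tcp [654.   36.8 147.7] shift [-3.4  0.5 79.6] turn [-0.0017 -0.0055 -0.0032] deg 0.4 F [ 0.1  0.4 -0.1] w 60.0
[[311.15703445 280.76807757]]
```

View pics/w1.png

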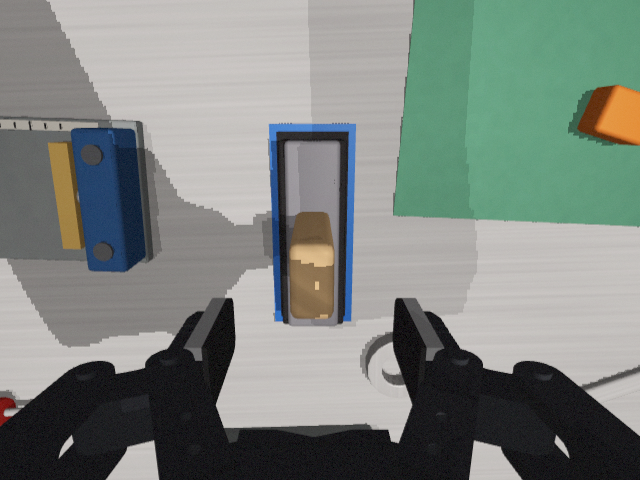

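The handle at (312,255) lies centred between the fingers, matching the projected (311,281) sideways. I'll descend and close.

Call:
{"name": "jog_arm", "arguments": {
  "steps": [
    [[-3, 0, 40], [0, -0.005, 0], 70],
    [[-3, 0, 79], [0, -0.005, 0], 70],
    [[-3, 0, 79], [0, -0.005, 0], 70],
    [[-3, 0, 79], [0, -0.005, 0], 0],
    [[-3, 0, 79], [0, -0.005, 0], 0],
    [[-3, 0, 79], [0, -0.005, 0], 0],
    [[-3, 0, 79], [0, -0.005, 0], 0],
    [[-3, 0, 79], [0, -0.005, 0], 0]
  ],
  "force": 60
}}

```text
clock: 2.95
tool_pos: [0.6593, 0.0392, 0.0743]
ee_rot: [[-0.999, 0.031, 0.008], [0.031, 1.0, 0.0], [-0.008, 0.0, -1.0]]
force: [-2.3, -0.7, 10.2]
grip_width: 0.0215
```

```bash
cat >> h.py <<'E'
a=np.radians(85.43);SX=np.array([np.cos(a),np.sin(a)]);SY=np.array([-SX[1],SX[0]]);SO=np.array([.5374,.2097])
def st(x,y): return SO+SX*x/1000+SY*y/1000
g=np.radians(86.4);GX=np.array([np.cos(g),np.sin(g)]);GY=np.array([-GX[1],GX[0]]);GO=np.array([.6165,-.2315])
def ga(x,y): return GO+GX*x/1000+GY*y/1000
E
python3 - <<'E'
from h import *
z=manip.observe()["tool_pos"][2]+.004
for x in(-80,-30,150): goto([*st(x,-40),z],85.43)
E
```

```text
t 2.95 tcp [659.3  39.2  74.3] shift [91.1 84.8 -4.6] turn [0.0006 0.0075 0.0488] deg 2.8 F [-2.3 -0.7 10.2] w 21.5
t 2.95 tcp [659.3  39.2  74.3] shift [ 88.6 134.7  -4.6] turn [0.0006 0.0075 0.0488] deg 2.8 F [-2.3 -0.7 10.2] w 21.5
t 2.95 tcp [659.3  39.2  74.3] shift [ 79.9 314.5  -4.5] turn [0.0006 0.0075 0.0488] deg 2.8 F [-2.3 -0.7 10.2] w 21.5
```

Call:
{"name": "jog_arm", "arguments": {
  "steps": [
    [[0, 0, -8], [0, 0, 0], 0],
    [[0, 0, -10], [0, 0.005, 0], 0],
    [[0, 0, -10], [0, 0.005, 0], 0]
  ]
}}

```text
clock: 3.32
tool_pos: [0.6585, 0.0391, 0.0826]
ee_rot: [[-1.0, 0.031, 0.0], [0.031, 1.0, 0.0], [-0.0, 0.0, -1.0]]
force: [-0.7, 0.0, -2.7]
grip_width: 0.0216
```

```bash
python3 - <<'E'
from h import *
z=.079
for x in(-80,-30,150): goto([*st(x,-40),z],85.43)
E
```

```text
t 3.33 tcp [658.5  39.1  82.6] shift [90.2 84.9  3.6] turn [0.0001 0.0002 0.0489] deg 2.8 F [-0.7  0.  -2.7] w 21.6
t 3.33 tcp [658.5  39.1  82.6] shift [ 87.8 134.8   3.6] turn [0.0001 0.0002 0.0489] deg 2.8 F [-0.7  0.  -2.7] w 21.6
t 3.33 tcp [658.5  39.1  82.6] shift [ 79.  314.6   3.6] turn [0.0001 0.0002 0.0489] deg 2.8 F [-0.7  0.  -2.7] w 21.6
```

Call:
{"name": "jog_arm", "arguments": {
  "steps": [
    [[30, 40, 4], [0, 0, 0.02], 0],
    [[65, 80, 4], [0, 0, 0.04], 0],
    [[88, 110, 4], [0, 0, 0.049], 0],
    [[88, 134, 4], [0, 0, 0.049], 0],
    [[87, 155, 4], [0, 0, 0.049], 0],
    [[86, 175, 4], [0, 0, 0.049], 0],
    [[85, 195, 4], [0, 0, 0.049], 0],
    [[84, 215, 4], [0, 0, 0.049], 0]
  ]
}}

```text
clock: 4.32
tool_pos: [0.5812, 0.2576, 0.0782]
ee_rot: [[-0.997, 0.08, -0.0], [0.08, 0.997, -0.0], [0.0, -0.0, -1.0]]
force: [0.2, 0.3, -3.0]
grip_width: 0.0211
```

```bash
python3 - <<'E'
from h import *
goto([*st(150,-40),.079],85.43)
im=vision.capture("top");cv2.imwrite("pics/t1.png",cv2.resize(im[140:390,30:290,::-1],None,fx=2.3,fy=2.3))
E
```

```text
t 4.33 tcp [581.2 257.6  78.2] shift [-0.1 98.8 -0.9] turn [-0.0002 -0.0001 -0.0004] deg 0.0 F [ 0.2  0.3 -3. ] w 21.1
```

View pics/t1.png

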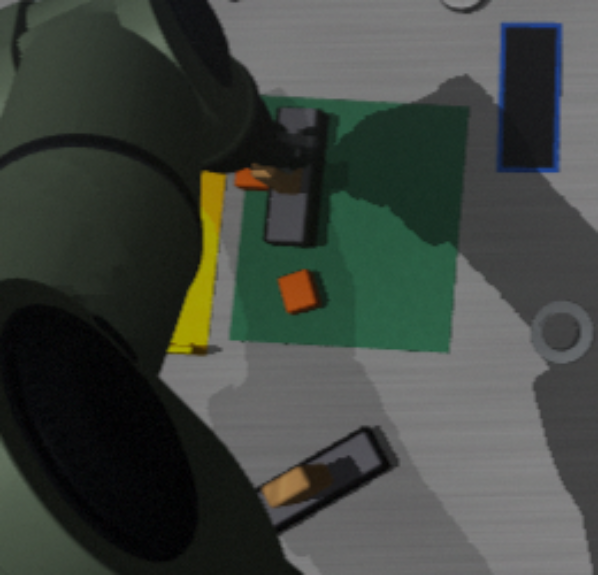

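Pad 1 is ahead of the pusher at crop (252,180), and pad 2 at (298,290) is clear of it. I'll continue into the bay, then back out.

Call:
{"name": "jog_arm", "arguments": {
  "steps": [
    [[0, 20, 0], [0, 0, 0], 0],
    [[0, 40, 0], [0, 0, 0], 0],
    [[0, 60, 0], [0, 0, 0], 0],
    [[0, 80, 0], [0, 0, 0], 0],
    [[0, 100, 0], [0, 0, 0], 0],
    [[0, 60, 0], [0, 0, 0], 0],
    [[0, 0, 0], [0, 0, 0], 0],
    [[0, -60, 0], [0, 0, 0], 0]
  ]
}}

```text
clock: 5.38
tool_pos: [0.5762, 0.1959, 0.0783]
ee_rot: [[-0.997, 0.079, 0.0], [0.079, 0.997, -0.0], [-0.0, -0.0, -1.0]]
force: [1.5, -0.7, -2.9]
grip_width: 0.0215
```

```bash
python3 - <<'E'
from h import *
goto([*st(-45,-40),.079],85.43)
goto([*st(-45,60),.079],85.43)
goto([*st(150,60),.079],85.43)
E
```

```text
t 5.38 tcp [576.2 195.9  78.3] shift [ -0.2 -34.3  -0.7] turn [-0.0001  0.0004  0.0006] deg 0.0 F [ 1.5 -0.7 -2.9] w 21.5
t 5.38 tcp [576.2 195.9  78.3] shift [ 99.8 -34.3  -0.7] turn [-0.0001  0.0004  0.0006] deg 0.0 F [ 1.5 -0.7 -2.9] w 21.5
t 5.38 tcp [576.2 195.9  78.3] shift [ 99.7 160.7  -0.7] turn [-0.0001  0.0004  0.0006] deg 0.0 F [ 1.5 -0.7 -2.9] w 21.5
```

Call:
{"name": "jog_arm", "arguments": {
  "steps": [
    [[0, -34, 0], [0, 0, 0], 0],
    [[45, -34, 0], [0, 0, 0], 0],
    [[90, -34, 0], [0, 0, 0], 0],
    [[100, -34, 0], [0, 0, 0], 0],
    [[100, -14, 0], [0, 0, 0], 0],
    [[100, 6, 0], [0, 0, 0], 0],
    [[100, 26, 0], [0, 0, 0], 0],
    [[100, 46, 0], [0, 0, 0], 0]
  ]
}}

```text
clock: 6.38
tool_pos: [0.4805, 0.2523, 0.0781]
ee_rot: [[-0.997, 0.079, 0.0], [0.079, 0.997, -0.0], [-0.0, -0.0, -1.0]]
force: [-0.1, -0.1, -1.8]
grip_width: 0.0212
```

Call:
{"name": "jog_arm", "arguments": {
  "steps": [
    [[0, 20, 0], [0, 0, 0], 0],
    [[0, 40, 0], [0, 0, 0], 0],
    [[0, 60, 0], [0, 0, 0], 0],
    [[0, 80, 0], [0, 0, 0], 0],
    [[0, 100, 0], [0, 0, 0], 0],
    [[0, 115, 0], [0, 0, 0], 0],
    [[0, 115, 0], [0, 0, 0], 0],
    [[0, 70, 0], [0, 0, 0], 0]
  ]
}}

```text
clock: 7.38
tool_pos: [0.4854, 0.322, 0.078]
ee_rot: [[-0.997, 0.076, 0.0], [0.076, 0.997, 0.001], [-0.0, 0.001, -1.0]]
force: [1.2, -2.2, -2.3]
grip_width: 0.021
```

```bash
python3 - <<'E'
from h import *
goto([*st(-30,60),.079],85.43)
goto([.650,.105,.080],88.25)
goto([.6585,.0391,.080],88.25)
E
```

```text
t 7.38 tcp [485.4 322.   78. ] shift [  -0.4 -137.8   -1.2] turn [0.0012 0.0003 0.0033] deg 0.2 F [ 1.2 -2.2 -2.3] w 21.0
t 7.38 tcp [485.4 322.   78. ] shift [-180.7 -203.8   -2.2] turn [ 0.0012  0.0003 -0.0459] deg 2.6 F [ 1.2 -2.2 -2.3] w 21.0
t 7.38 tcp [485.4 322.   78. ] shift [-194.2 -268.9   -2.3] turn [ 0.0012  0.0003 -0.0459] deg 2.6 F [ 1.2 -2.2 -2.3] w 21.0
```

Call:
{"name": "jog_arm", "arguments": {
  "steps": [
    [[0, -60, 0], [0, 0, 0], 0],
    [[0, -120, 0], [0, 0, 0], 0],
    [[-20, -170, 0], [0, 0, 0], 0],
    [[-70, -195, 0], [0, 0, 0], 0],
    [[-120, -200, 0], [0, 0, 0], 0]
  ]
}}

```text
clock: 8.0
tool_pos: [0.5907, 0.1078, 0.0788]
ee_rot: [[-0.997, 0.083, 0.0], [0.083, 0.997, -0.001], [-0.0, -0.001, -1.0]]
force: [-0.3, 0.5, -2.5]
grip_width: 0.0211
```

```bash
python3 - <<'E'
from h import *
goto([.6585,.0391,.080],88.25)
im=vision.capture("top");cv2.imwrite("pics/t2.png",cv2.resize(im[140:390,30:290,::-1],None,fx=2.3,fy=2.3))
hsv=cv2.cvtColor(im,cv2.COLOR_RGB2HSV);H,S,V=cv2.split(hsv)
for a,c,r,p in comps((H<14)&(S>150)&(V>80),60):
    q=ray("top",c,.022)[0][:2]-SO;print(a,c,"station",q@SX*1000,q@SY*1000)
im=vision.capture("scene");cv2.imwrite("pics/s2.png",im[:,:,::-1])
E
```

```text
t 8.0 tcp [590.7 107.8  78.8] shift [-73.3 -62.9  -1.1] turn [-0.001   0.0001 -0.0528] deg 3.0 F [-0.3  0.5 -2.5] w 21.1
444 [394.20945946 114.68918919] station -454.7812782972876 -299.1436250925472
98 [400.78571429 189.31632653] station -476.1229560529466 -128.74510433717782
149 [ 93.53020134 211.61073826] station 193.04709299941945 -39.433755261366045
```

View pics/t2.png

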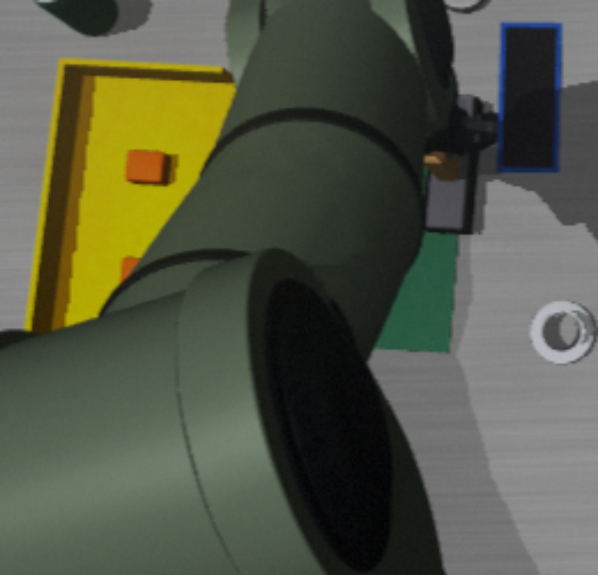

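View pics/s2.png

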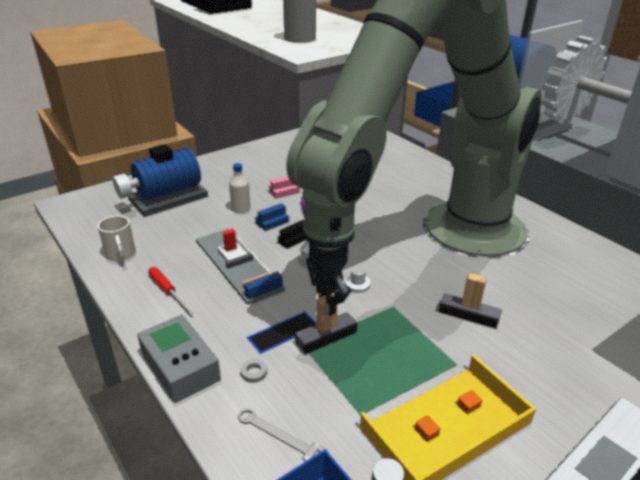

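Both pads are in the bay, at scene (428,428) and (470,401), and the mat is clear. I'll dock the pusher.

Call:
{"name": "jog_arm", "arguments": {
  "steps": [
    [[-30, -30, 0], [0, 0, -0.03], 0],
    [[-60, -55, 0], [0, 0, -0.053], 0],
    [[-72, -62, 0], [0, 0, -0.053], 0],
    [[-73, -63, 0], [0, 0, -0.053], 0],
    [[-73, -63, 4], [0, 0, -0.053], 0],
    [[-73, -63, 6], [0, 0, -0.053], 0],
    [[-73, -63, 6], [0, 0, -0.053], 40],
    [[-73, -63, 6], [0, 0, -0.053], 70]
  ]
}}

```text
clock: 9.1
tool_pos: [0.6568, 0.0438, 0.0723]
ee_rot: [[-1.0, 0.026, -0.0], [0.026, 1.0, 0.0], [0.0, 0.0, -1.0]]
force: [0.7, 0.1, 0.1]
grip_width: 0.0511
```

Call:
{"name": "jog_arm", "arguments": {
  "steps": [
    [[0, 0, 0], [0, 0, 0], 70],
    [[0, 0, 0], [0, 0, 0], 70],
    [[0, 0, -40], [0, 0, 0], 70],
    [[0, 0, -90], [0, 0, 0], 70],
    [[0, 0, -90], [0, 0, 0], 70]
  ]
}}

```text
clock: 9.72
tool_pos: [0.659, 0.0429, 0.166]
ee_rot: [[-1.0, 0.027, 0.006], [0.027, 1.0, 0.001], [-0.006, 0.001, -1.0]]
force: [-0.2, 0.2, -0.7]
grip_width: 0.0597
```

```bash
python3 - <<'E'
from h import *
im=vision.capture("wrist");cv2.imwrite("pics/w2.png",im[:,:,::-1])
# jaw tab est
P=[.6135,-.2683]
print(np.dot(P-GO,GX),np.dot(P-GO,GY))
goto([.6135,-.2683,.16],86.4)
E
```

```text
-0.03691575516474831 0.0006833890666060897
t 9.78 tcp [657.9  42.9 163.8] shift [  36.1 -312.3    3.6] turn [0.0005 0.0028 0.0359] deg 2.1 F [ 0.1  0.  -1. ] w 60.1
```

View pics/w2.png

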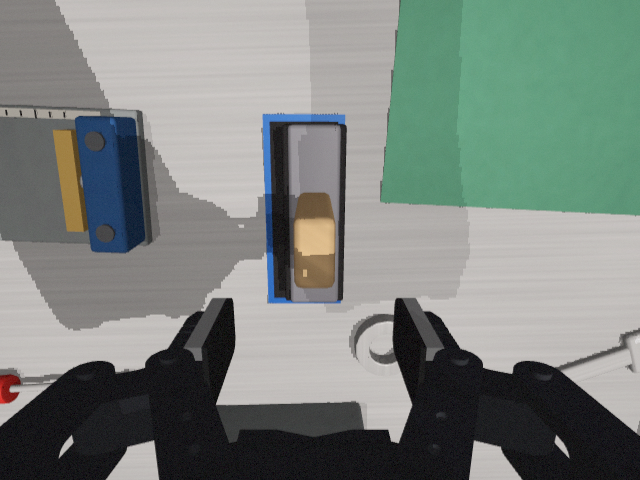

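The pusher stands on its pad, about 5 mm off centre. Next is the jaw tab, to open the jaw.

Call:
{"name": "jog_arm", "arguments": {
  "steps": [
    [[6, -52, 0], [0, 0, 0.01], 70],
    [[12, -104, 0], [0, 0, 0.02], 70],
    [[18, -156, 0], [0, 0, 0.036], 70],
    [[24, -208, 0], [0, 0, 0.036], 70],
    [[30, -260, 0], [0, 0, 0.036], 70],
    [[36, -300, 0], [0, 0, 0.036], 70],
    [[36, -312, 10], [0, 0.003, 0.036], 70],
    [[36, -312, 30], [0, 0.003, 0.036], 70]
  ]
}}

```text
clock: 10.78
tool_pos: [0.6128, -0.2682, 0.1309]
ee_rot: [[-0.998, 0.064, -0.003], [0.064, 0.998, 0.0], [0.003, 0.0, -1.0]]
force: [0.0, 0.4, -0.4]
grip_width: 0.0603
```

```bash
python3 - <<'E'
from h import *
c=vision.calibration("wrist")
im=vision.capture("wrist");cv2.imwrite("pics/w3.png",im[:,:,::-1])
goto([.6135,-.2683,.045],86.4)
print(proj("wrist",[[*ga(-37,0),.08],[*ga(100,0),.0285],[*ga(18,0),.0285]],c))
E
```

```text
t 10.82 tcp [ 611.7 -266.3  127.7] shift [-2.5 -2.  82.6] turn [ 0.0018 -0.0069  0.0008] deg 0.4 F [-1.3  0.7 -3.6] w 60.2
[[314.16380806 272.43553442]
 [531.31541627 243.183569  ]
 [401.26241121 243.35451178]]
```

View pics/w3.png

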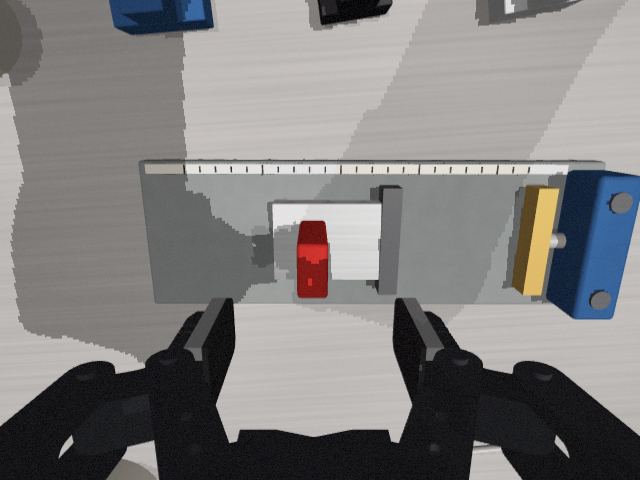

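The tab at (312,262) is centred between the fingers, and the anvil face (~530) and jaw face (~401) match the gauge frame. I'll descend and grip.

Call:
{"name": "jog_arm", "arguments": {
  "steps": [
    [[-2, -2, 40], [0, -0.004, 0], 70],
    [[-2, -2, 80], [0, -0.004, 0], 70],
    [[-2, -2, 82], [0, -0.004, 0], 70],
    [[-2, -2, 80], [0, -0.004, 0], 0],
    [[-2, -2, 78], [0, -0.004, 0], 0],
    [[-2, -2, 78], [0, -0.004, 0], 0],
    [[-2, -2, 78], [0, -0.004, 0], 0]
  ],
  "force": 30
}}

```text
clock: 11.7
tool_pos: [0.6155, -0.2702, 0.0563]
ee_rot: [[-0.998, 0.063, 0.004], [0.063, 0.998, -0.001], [-0.004, -0.0, -1.0]]
force: [-1.4, 2.9, 11.9]
grip_width: 0.0152
```

```bash
python3 - <<'E'
from h import *
s=manip.observe();p=s["tool_pos"][:2]-GO;print(p@GX*1000,p@GY*1000)
goto([*ga(-80,0),s["tool_pos"][2]],86.4)
E
```

```text
-38.73642280212688 -1.4119376857467187
t 11.7 tcp [ 615.5 -270.2   56.3] shift [  1.4 -41.3   0. ] turn [-0.0005  0.0036  0.    ] deg 0.2 F [-1.4  2.9 11.9] w 15.2
```

Call:
{"name": "jog_arm", "arguments": {
  "steps": [
    [[0, -5, -5], [0, 0, 0], 0],
    [[0, -15, -5], [0, 0, 0], 0],
    [[0, -28, -5], [0, 0, 0], 0],
    [[0, -38, -5], [0, 0, 0], 0],
    [[0, -44, -5], [0, 0, 0], 0],
    [[0, -44, -5], [0, 0, 0], 0],
    [[0, -44, -5], [0, 0, 0], 0]
  ]
}}

```text
clock: 12.58
tool_pos: [0.6117, -0.3113, 0.0585]
ee_rot: [[-0.998, 0.061, -0.0], [0.061, 0.998, 0.003], [0.0, 0.003, -1.0]]
force: [2.8, 10.3, -17.1]
grip_width: 0.0152
```

```bash
python3 - <<'E'
from h import *
s=manip.observe();p=s["tool_pos"][:2]-GO;print(p@GX*1000,p@GY*1000,s["force"]@np.array([*GX,0]))
E
```

```text
-79.92165386036915 -0.22148275093062028 10.456345819765685
```

The jaw is at its open stop, and the TCP at gauge x = -79.9 confirms the gauge frame. I'll release and look at the blocks.

Call:
{"name": "jog_arm", "arguments": {
  "steps": [
    [[0, 4, 3], [0, 0, 0], 0],
    [[0, 4, 4], [0, 0, 0], 60],
    [[0, 4, 4], [0, 0, 0], 60],
    [[0, 4, 4], [0, 0, 0], 60],
    [[0, 4, -40], [0, 0, 0], 60],
    [[0, 4, -90], [0, 0, 0], 60],
    [[40, 40, -110], [0, 0, 0], 60],
    [[40, 90, -110], [0, 0, 0], 60]
  ]
}}

```text
clock: 13.58
tool_pos: [0.5758, -0.2229, 0.1714]
ee_rot: [[-0.998, 0.067, 0.003], [0.067, 0.998, -0.002], [-0.003, -0.001, -1.0]]
force: [2.1, 0.2, 0.2]
grip_width: 0.051
```

```bash
cat >> h.py <<'E'
def look(tag):
    im=vision.capture("top");b=np.ascontiguousarray(im[:,:,::-1]);cv2.imwrite(f"pics/{tag}.png",cv2.resize(b[150:400,100:540],None,fx=1.8,fy=1.8))
    H,S,V=cv2.split(cv2.cvtColor(b,cv2.COLOR_BGR2HSV))
    return b,H,S,V
def showc(name,m,z,amin=300,box=(100,150,540,400)):
    mm=np.zeros(m.shape,bool);x0,y0,x1,y1=box;mm[y0:y1,x0:x1]=m[y0:y1,x0:x1]
    for a,c,r,p in comps(mm,amin): print(name,a,np.round(c),rectworld("top",p,z))
E
python3 - <<'E'
from h import *
b,H,S,V=look("t3")
showc("blue",(H>100)&(H<125)&(S>110),.022,box=(370,230,480,320))
showc("blue",(H>100)&(H<125)&(S>110),.046,box=(370,230,480,320))
showc("black",(V<45)&(S<90),.022,box=(300,230,480,320))
showc("silver",(V>135)&(S<40),.022,box=(300,230,480,320))
s=manip.observe();print(s["tool_pos"])
E
```

```text
blue 331 [444. 276.] (array([ 440.2, -363.8]), array([32.8, 84.8]), np.float32(-14.94))
blue 331 [444. 276.] (array([ 438. , -358.2]), array([32.1, 83.1]), np.float32(-14.94))
black 606 [431. 262.] (array([ 440.2, -324.2]), array([ 73.8, 191.8]), np.float32(-1.2))
black 601 [342. 305.] (array([ 374.9, -143.6]), array([ 33.7, 188.3]), np.float32(80.76))
[ 0.57797439 -0.21389121  0.17047448]
```

View pics/t3.png

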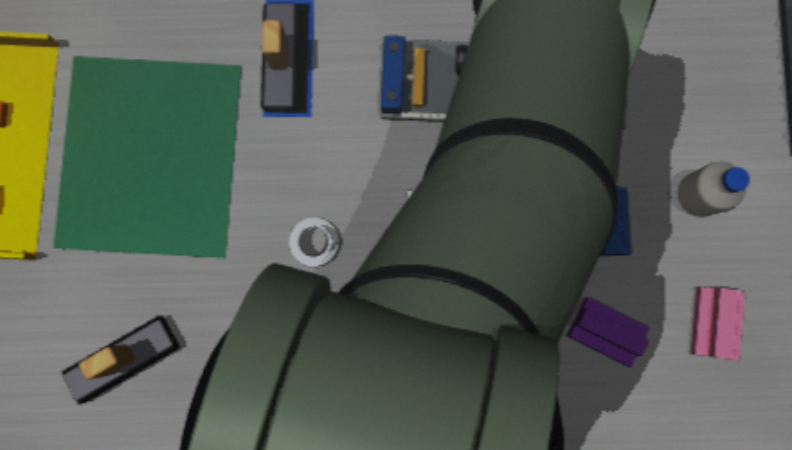

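```bash
python3 - <<'E'
from h import *
c=vision.calibration("wrist");s=manip.observe()
print(s["ee_rot"].T@(c["world_from_camera"][:3,3]-s["tool_pos"]))
goto([.47,-.33,.2],90)
E
```

```text
[ 0.07207815 -0.00029534 -0.1421603 ]
t 13.62 tcp [ 578.  -213.9  170.5] shift [ 100.9 -122.2  -30.2] turn [ 0.0032  0.0028 -0.0588] deg 3.4 F [6.1 8.7 1. ] w 51.5
```

Call:
{"name": "jog_arm", "arguments": {
  "steps": [
    [[35, -40, -10], [0, 0, -0.02], 60],
    [[70, -80, -30], [0, 0, -0.06], 60],
    [[100, -122, -30], [0, 0, -0.06], 60],
    [[100, -122, -30], [0, 0, -0.06], 60],
    [[100, -122, -30], [0, 0, -0.06], 60]
  ]
}}

```text
clock: 14.25
tool_pos: [0.4703, -0.3369, 0.1991]
ee_rot: [[-1.0, 0.003, 0.001], [0.003, 1.0, 0.0], [-0.001, 0.0, -1.0]]
force: [0.2, 1.1, 0.7]
grip_width: 0.0508
```

```bash
cat >> h.py <<'E'
def wl(tag):
    c=vision.calibration("wrist");im=vision.capture("wrist");b=np.ascontiguousarray(im[:,:,::-1]);cv2.imwrite(f"pics/{tag}.png",b)
    H,S,V=cv2.split(cv2.cvtColor(b,cv2.COLOR_BGR2HSV));return c,b,H.astype(int),S.astype(int),V.astype(int)
def ws(name,m,zs,c,amin=800):
    for a,ct,r,p in comps(m,amin):
        for z in zs: print(name,a,np.round(ct),"z",z,rectworld("wrist",p,z,c))
E
python3 - <<'E'
from h import *
c,b,H,S,V=wl("w4")
ws("blue",(H>100)&(H<125)&(S>110),(0,.022,.046),c)
print(manip.observe()["tool_pos"])
E
```

```text
blue 6759 [300. 179.] z 0 (array([ 448.3, -348.8]), array([54.3, 91.1]), np.float32(0.55))
blue 6759 [300. 179.] z 0.022 (array([ 445., -348.]), array([50.8, 85.2]), np.float32(0.55))
blue 6759 [300. 179.] z 0.046 (array([ 441.5, -347.2]), array([47. , 78.8]), np.float32(0.55))
blue 2354 [ 80. 267.] z 0 (array([ 523.7, -546.2]), array([42.3, 57.5]), np.float32(-64.52))
blue 2354 [ 80. 267.] z 0.022 (array([ 515.6, -532.8]), array([39.6, 53.8]), np.float32(-64.52))
blue 2354 [ 80. 267.] z 0.046 (array([ 506.7, -518. ]), array([36.6, 49.8]), np.float32(-64.52))
blue 3187 [590. 368.] z 0 (array([635.5, -71. ]), array([54.5, 91.3]), np.float32(-3.71))
blue 3187 [590. 368.] z 0.022 (array([620.2, -88.2]), array([51. , 85.4]), np.float32(-3.71))
blue 3187 [590. 368.] z 0.046 (array([ 603.5, -106.9]), array([47.2, 79. ]), np.float32(-3.71))
blue 1032 [  7. 397.] z 0 (array([ 653.1, -637.2]), array([ 19.7, 106. ]), np.float32(-12.53))
blue 1032 [  7. 397.] z 0.022 (array([ 636.7, -617.8]), array([18.4, 99.2]), np.float32(-12.53))
blue 1032 [  7. 397.] z 0.046 (array([ 618.7, -596.7]), array([17.1, 91.7]), np.float32(-12.53))
[ 0.47059049 -0.33637317  0.19902488]
```

View pics/w4.png

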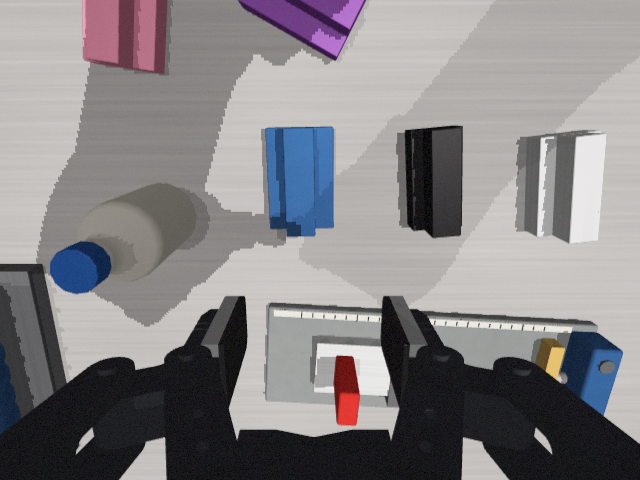

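Blue is at (300,180), with its rib between about columns 285 and 316. Black is at (435,180) and silver at (565,185). The purple and pink blocks at the top are decoys.

```bash
python3 - <<'E'
from h import *
b=cv2.imread("pics/w4.png");cv2.imwrite("pics/c5.png",cv2.resize(b[110:250,240:360],None,fx=4,fy=4,interpolation=cv2.INTER_CUBIC))
E
```

```text
(no output)
```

View pics/c5.png

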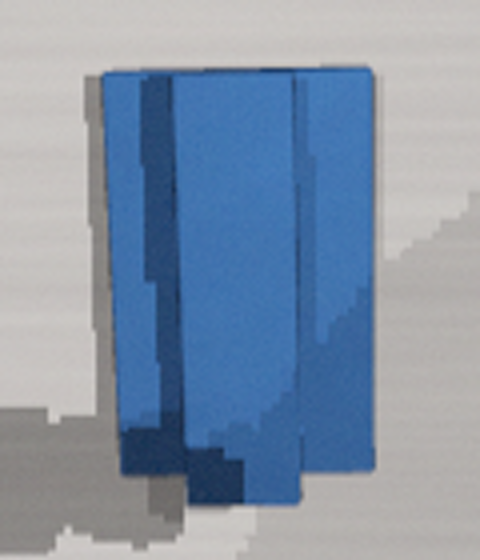

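```bash
cat >> h.py <<'E'
def wcal_at(p,R):  # not used
    pass
E
python3 - <<'E'
from h import *
c=vision.calibration("wrist")
q=np.array([(175,70),(294,70),(300,503),(187,503)])/4+[240,110]
P=ray("wrist",q,.046,c)[:,:2]*1000;print(np.round(P,1));print(P.mean(0), np.linalg.norm(P[0]-P[1]),np.linalg.norm(P[2]-P[1]), "angles",[np.degrees(np.arctan2(*(d[::-1]))) for d in (P[1]-P[2],P[0]-P[3])])
goto([.4418,-.348,.10],90)
E
```

```text
[[ 402.7 -357.5]
 [ 402.7 -336.6]
 [ 481.7 -335.6]
 [ 481.7 -357. ]]
[ 442.19511615 -346.69439568] 20.88873396368958 78.98639591298075 angles [np.float64(-179.30634047302382), np.float64(-179.67086948592893)]
t 14.3 tcp [ 470.6 -336.4  199. ] shift [ 28.9 -11.7  99. ] turn [ 0.0004  0.0012 -0.0017] deg 0.1 F [-0.2  0.   0.3] w 51.5
```

Call:
{"name": "jog_arm", "arguments": {
  "steps": [
    [[28, -10, 40], [0, 0, 0], 60],
    [[28, -10, 80], [0, 0, 0], 60],
    [[28, -10, 120], [0, 0, 0], 60],
    [[28, -10, 155], [0, 0, 0], 60],
    [[28, -10, 171], [0, 0, 0], 60],
    [[28, -10, 171], [0, 0, 0], 60]
  ]
}}

```text
clock: 15.05
tool_pos: [0.4422, -0.3465, 0.0277]
ee_rot: [[-1.0, 0.002, -0.0], [0.002, 1.0, 0.001], [0.0, 0.001, -1.0]]
force: [0.1, -0.9, 0.4]
grip_width: 0.051
```

Call:
{"name": "jog_arm", "arguments": {
  "steps": [
    [[0, 0, 0], [0, 0, 0], 0],
    [[0, 0, -2], [0, 0, 0], 0],
    [[0, 0, -3], [0, 0, 0], 0],
    [[0, 0, -3], [0, 0, 0], 0],
    [[0, 0, -3], [0, 0, 0], 0]
  ],
  "force": 60
}}

```text
clock: 15.68
tool_pos: [0.4419, -0.3472, 0.0311]
ee_rot: [[-1.0, 0.003, 0.001], [0.003, 1.0, -0.0], [-0.001, -0.0, -1.0]]
force: [0.2, -0.9, -4.4]
grip_width: 0.0207
```

Call:
{"name": "jog_arm", "arguments": {
  "steps": [
    [[0, 0, -10], [0, 0, 0], 0],
    [[0, 0, -20], [0, 0, 0], 0],
    [[0, 0, -20], [0, 0, 0], 0]
  ]
}}

```text
clock: 16.05
tool_pos: [0.4425, -0.3475, 0.0523]
ee_rot: [[-1.0, 0.003, 0.003], [0.003, 1.0, -0.001], [-0.003, -0.001, -1.0]]
force: [0.4, 0.3, -4.4]
grip_width: 0.0204
```

```bash
python3 - <<'E'
from h import *
z=manip.observe()["tool_pos"][2]
goto([.535,-.34,z],86.4)
goto([*ga(60,-85),z],86.4);goto([*ga(60,0),z],86.4);
c,b,H,S,V=wl("w5")
E
```

```text
t 16.05 tcp [ 442.5 -347.5   52.3] shift [-92.5   7.8   0.2] turn [-0.001   0.0025  0.0599] deg 3.4 F [ 0.4  0.3 -4.4] w 20.4
t 16.05 tcp [ 442.5 -347.5   52.3] shift [-262.1  171.4    0.5] turn [-0.001   0.0025  0.0599] deg 3.4 F [ 0.4  0.3 -4.4] w 20.4
t 16.05 tcp [ 442.5 -347.5   52.3] shift [-177.3  176.4    0.2] turn [-0.001   0.0025  0.0599] deg 3.4 F [ 0.4  0.3 -4.4] w 20.4
```

View pics/w5.png

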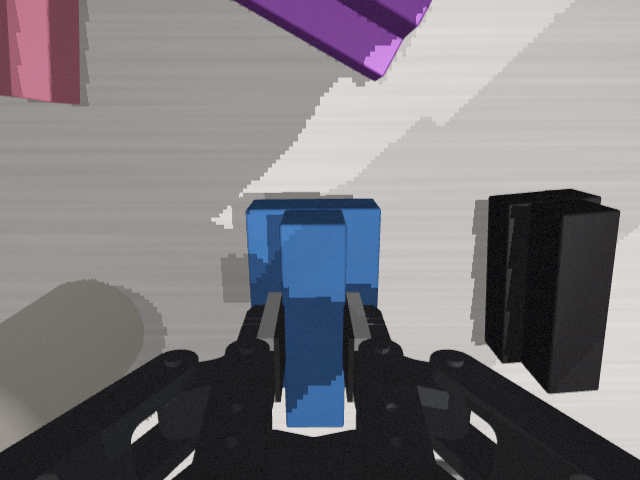

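Call:
{"name": "jog_arm", "arguments": {
  "steps": [
    [[-40, 0, 0], [0, 0, 0.02], 0],
    [[-85, 15, 0], [0, 0, 0.04], 0],
    [[-92, 60, 0], [0, 0, 0.06], 0],
    [[-92, 110, 0], [0, 0, 0.06], 0],
    [[-92, 155, 0], [0, 0, 0.06], 0],
    [[-97, 180, 0], [0, 0, 0.06], 0],
    [[-140, 178, 0], [0, 0, 0.06], 0],
    [[-177, 176, 0], [0, 0, 0.06], 0]
  ]
}}

```text
clock: 17.1
tool_pos: [0.6208, -0.1711, 0.0513]
ee_rot: [[-0.998, 0.062, 0.001], [0.062, 0.998, -0.0], [-0.001, -0.0, -1.0]]
force: [-0.2, 0.1, -4.1]
grip_width: 0.0205
```

```bash
python3 - <<'E'
from h import *
goto([*ga(60,0),.0415],86.4)
c,b,H,S,V=wl("w6")
E
```

```text
t 17.1 tcp [ 620.8 -171.1   51.3] shift [ 0.5 -0.6  9.8] turn [-0.      0.0012  0.001 ] deg 0.1 F [-0.2  0.1 -4.1] w 20.5
```

View pics/w6.png

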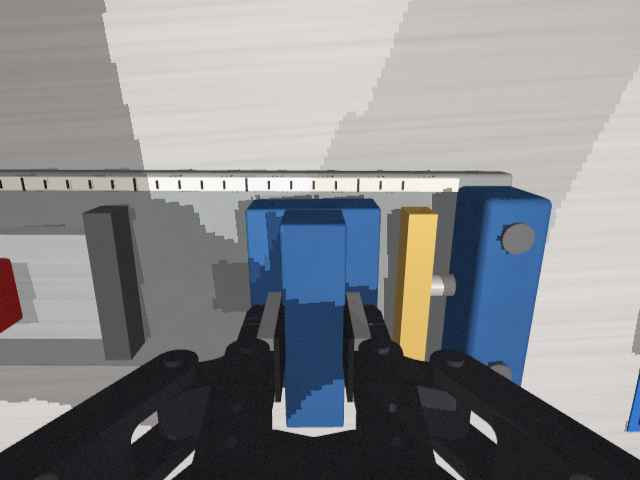

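Blue hangs over the bed between jaw and anvil. I'll lower it.

Call:
{"name": "jog_arm", "arguments": {
  "steps": [
    [[0, 0, 6], [0, 0, 0], 0],
    [[0, 0, 9], [0, 0, 0], 0],
    [[0, 0, 11], [0, 0, 0], 0],
    [[0, 0, 12], [0, 0, 0], 0]
  ]
}}

```text
clock: 17.65
tool_pos: [0.6187, -0.1715, 0.0426]
ee_rot: [[-0.998, 0.063, 0.001], [0.063, 0.998, 0.001], [-0.001, 0.001, -1.0]]
force: [-26.7, 10.1, 73.0]
grip_width: 0.0208
```

Call:
{"name": "jog_arm", "arguments": {
  "steps": [
    [[0, 0, -3], [0, 0, 0], 0]
  ]
}}

```text
clock: 17.77
tool_pos: [0.6187, -0.1717, 0.0432]
ee_rot: [[-0.998, 0.063, 0.001], [0.063, 0.998, 0.0], [-0.001, 0.0, -1.0]]
force: [-0.5, -0.5, -4.6]
grip_width: 0.0205
```

Call:
{"name": "jog_arm", "arguments": {
  "steps": [
    [[0, 0, 0.5], [0, 0, 0], 20],
    [[0, 0, 0.5], [0, 0, 0], 50],
    [[0, 0, 0.5], [0, 0, 0], 60],
    [[0, 0, 0], [0, 0, 0], 60],
    [[0, 0, -40], [0, 0, 0], 60],
    [[0, 0, -90], [0, 0, 0], 60],
    [[0, 0, -90], [0, 0, 0], 60]
  ]
}}

```text
clock: 18.65
tool_pos: [0.6211, -0.1723, 0.1359]
ee_rot: [[-0.998, 0.063, 0.007], [0.063, 0.998, -0.001], [-0.007, -0.001, -1.0]]
force: [-0.3, -0.7, -0.1]
grip_width: 0.0512
```

```bash
python3 - <<'E'
from h import *
c,b,H,S,V=wl("w7")
goto([*ga(-79,0),.13],86.4)
E
```

```text
t 18.7 tcp [ 620.1 -171.9  133.8] shift [-1.000e-01 -1.387e+02  3.800e+00] turn [-0.0004  0.0038 -0.0001] deg 0.2 F [-1.1  0.3 -0.8] w 51.5
```

View pics/w7.png

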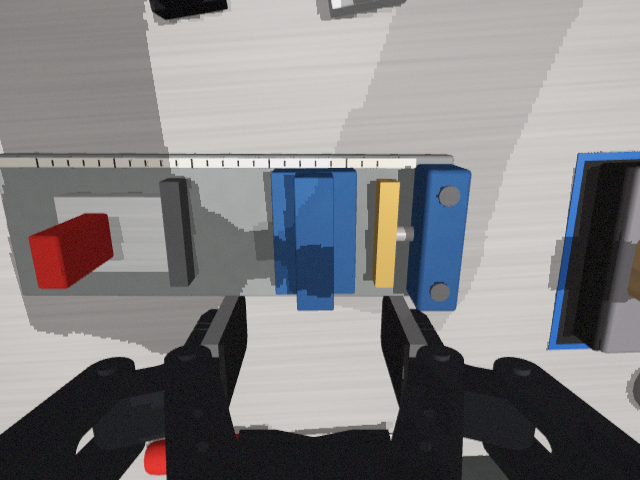

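Blue stands flat and parallel in the gauge. Now the tab.

Call:
{"name": "jog_arm", "arguments": {
  "steps": [
    [[0, -50, 0], [0, 0, 0], 60],
    [[0, -100, 0], [0, 0, 0], 60],
    [[0, -138, 0], [0, 0, 0], 60],
    [[0, -138, 40], [0, 0.004, 0], 60],
    [[0, -138, 78], [0, 0.004, 0], 60],
    [[0, -138, 78], [0, 0.004, 0], 60],
    [[0, -138, 76], [0, 0.004, 0], 0],
    [[0, -138, 74], [0, 0.004, 0], 0]
  ],
  "force": 30
}}

```text
clock: 19.7
tool_pos: [0.6115, -0.3098, 0.0601]
ee_rot: [[-0.998, 0.063, -0.001], [0.063, 0.998, -0.001], [0.001, -0.001, -1.0]]
force: [1.7, -0.2, -1.2]
grip_width: 0.0154
```

Call:
{"name": "jog_arm", "arguments": {
  "steps": [
    [[0, 0, 0], [0, 0, 0], 0],
    [[0, 0, 0], [0, 0, 0], 0],
    [[0, 0, 0], [0, 0, 0], 0]
  ]
}}

```text
clock: 20.08
tool_pos: [0.6116, -0.3098, 0.0601]
ee_rot: [[-0.998, 0.063, -0.001], [0.063, 0.998, -0.001], [0.001, -0.001, -1.0]]
force: [-1.3, 0.3, 10.4]
grip_width: 0.015
```

```bash
cat >> h.py <<'E'
def jw():
    s=manip.observe();p=s["tool_pos"][:2]-GO;print("t",round(s["clock"],2),"gauge x,y",np.round([p@GX*1000,p@GY*1000],1),"z",round(s["tool_pos"][2]*1000,1),"Fg",np.round([s["force"][:2]@GX,s["force"][:2]@GY,s["force"][2]],1),"w",round(s["grip_width"]*1000,1))
E
python3 -c "
from h import *
jw();goto([*ga(-2,0),.055],86.4)"
```

```text
t 20.07 gauge x,y [-78.5   0. ] z 60.1 Fg [ 0.2  1.3 10.4] w 15.0
t 20.07 tcp [ 611.6 -309.8   60.1] shift [-0.  76.5  5. ] turn [-0.0009 -0.0007 -0.0001] deg 0.1 F [-1.3  0.3 10.4] w 15.0
```

Call:
{"name": "jog_arm", "arguments": {
  "steps": [
    [[0, 12, -1], [0, 0, 0], 0],
    [[0, 28, -1], [0, 0, 0], 0],
    [[0, 44, -1], [0, 0, 0], 0],
    [[0, 54, -1], [0, 0, 0], 0],
    [[0, 60, -1], [0, 0, 0], 0],
    [[0, 66, -1], [0, 0, 0], 0],
    [[0, 70, -1], [0, 0, 0], 0],
    [[0, 72, -1], [0, 0, 0], 0]
  ]
}}

```text
clock: 21.08
tool_pos: [0.6161, -0.2384, 0.0601]
ee_rot: [[-0.998, 0.063, -0.001], [0.063, 0.998, -0.001], [0.001, -0.001, -1.0]]
force: [5.4, -5.0, -2.1]
grip_width: 0.0151
```

```bash
python3 -c "
from h import *
jw();c,b,H,S,V=wl('w8')"
```

```text
t 21.07 gauge x,y [-7.  -0.1] z 60.1 Fg [-4.7 -5.7 -2.1] w 15.1
```

View pics/w8.png

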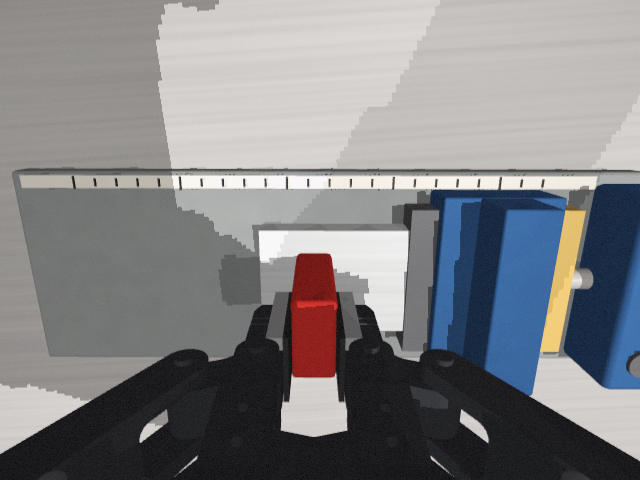

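Blue is at the anvil (552,270). I'll advance 5 mm gently and hold.

Call:
{"name": "jog_arm", "arguments": {
  "steps": [
    [[0, 1.5, 0], [0, 0, 0], 0],
    [[0, 3, 0], [0, 0, 0], 0],
    [[0, 4.5, 0], [0, 0, 0], 0],
    [[0, 4.5, 0], [0, 0, 0], 0]
  ]
}}

```text
clock: 21.62
tool_pos: [0.6164, -0.2346, 0.0601]
ee_rot: [[-0.998, 0.064, -0.001], [0.064, 0.998, -0.002], [0.0, -0.002, -1.0]]
force: [5.8, -8.1, -2.9]
grip_width: 0.0154
```

```bash
python3 -c "
from h import *
jw();c,b,H,S,V=wl('w9')"
```

```text
t 21.62 gauge x,y [-3.1 -0.1] z 60.1 Fg [-7.7 -6.3 -2.9] w 15.4
```

View pics/w9.png

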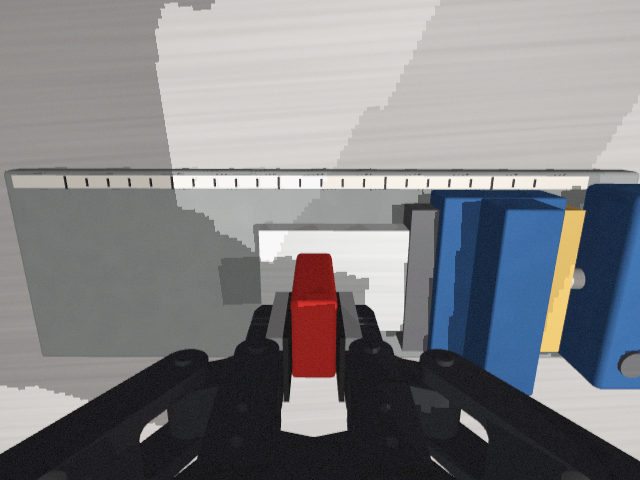

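The anvil is pushed in about 3.5-4 mm (7.7 N in total, roughly 3 N of it jaw friction). I'll add 1 mm and hold for over a second.

Call:
{"name": "jog_arm", "arguments": {
  "steps": [
    [[0, 1.2, 0], [0, 0, 0], 0],
    [[0, 1.2, 0], [0, 0, 0], 0],
    [[0, 1.2, 0], [0, 0, 0], 0],
    [[0, 1.2, 0], [0, 0, 0], 0],
    [[0, 1.2, 0], [0, 0, 0], 0],
    [[0, 1.2, 0], [0, 0, 0], 0],
    [[0, 1.2, 0], [0, 0, 0], 0],
    [[0, 1.2, 0], [0, 0, 0], 0]
  ]
}}

```text
clock: 22.68
tool_pos: [0.6165, -0.2337, 0.0602]
ee_rot: [[-0.998, 0.064, -0.0], [0.064, 0.998, -0.002], [0.0, -0.002, -1.0]]
force: [6.0, -8.1, -3.0]
grip_width: 0.0154
```

```bash
python3 -c "
from h import *
jw()
goto([*ga(-80,0),.0601],86.4)"
```

```text
t 22.68 gauge x,y [-2.2 -0.1] z 60.2 Fg [-7.7 -6.5 -3. ] w 15.4
t 22.68 tcp [ 616.5 -233.7   60.2] shift [  0.  -77.8   0.2] turn [-0.0022 -0.0003 -0.001 ] deg 0.1 F [ 6.  -8.1 -3. ] w 15.4
```

Call:
{"name": "jog_arm", "arguments": {
  "steps": [
    [[0, 0.8, 0], [0, 0, 0], 0],
    [[0, 0.8, 0], [0, 0, 0], 0],
    [[0, 0.8, 0], [0, 0, 0], 0],
    [[0, 0.8, 0], [0, 0, 0], 0],
    [[0, -12, 0], [0, 0, 0], 0],
    [[0, -30, 0], [0, 0, 0], 0],
    [[0, -48, 0], [0, 0, 0], 0],
    [[0, -66, 0], [0, 0, 0], 0]
  ]
}}

```text
clock: 23.68
tool_pos: [0.6122, -0.2983, 0.0601]
ee_rot: [[-0.998, 0.063, -0.001], [0.063, 0.998, 0.001], [0.001, 0.0, -1.0]]
force: [5.3, 2.9, 3.2]
grip_width: 0.0152
```

Call:
{"name": "jog_arm", "arguments": {
  "steps": [
    [[0, -8, 0], [0, 0, 0], 0],
    [[0, -10, 0], [0, 0, 0], 0],
    [[0, -10, 0], [0, 0, 0], 60],
    [[0, -10, 0], [0, 0, 0], 60],
    [[0, -10, 0], [0, 0, 0], 60],
    [[0, -10, -40], [0, 0, 0], 60],
    [[0, -10, -80], [0, 0, 0], 60],
    [[0, -10, -80], [0, 0, 0], 60]
  ]
}}

```text
clock: 24.68
tool_pos: [0.6124, -0.3085, 0.1425]
ee_rot: [[-0.998, 0.063, 0.001], [0.063, 0.998, -0.002], [-0.001, -0.002, -1.0]]
force: [-0.0, -0.8, 0.2]
grip_width: 0.0513
```

```bash
python3 -c "
from h import *
jw();goto([*ga(60,0),.14],86.4)"
```

```text
t 24.68 gauge x,y [-77.1  -0.7] z 142.5 Fg [-0.8 -0.   0.2] w 51.3
t 24.68 tcp [ 612.4 -308.5  142.5] shift [  0.7 137.1   2.3] turn [-0.0017  0.0014 -0.0001] deg 0.1 F [-0.  -0.8  0.2] w 51.3
```

Call:
{"name": "jog_arm", "arguments": {
  "steps": [
    [[0, 50, 0], [0, 0, 0], 60],
    [[0, 100, 0], [0, 0, 0], 60],
    [[0, 140, 0], [0, 0, 0], 60],
    [[0, 148, 0], [0, 0, 0], 60],
    [[0, 148, 0], [0, 0, 0], 60]
  ]
}}

```text
clock: 25.3
tool_pos: [0.6202, -0.16, 0.1389]
ee_rot: [[-0.998, 0.062, -0.004], [0.062, 0.998, -0.0], [0.004, -0.0, -1.0]]
force: [0.6, -0.4, -0.1]
grip_width: 0.0509
```

```bash
cat >> h.py <<'E'
def hl(b,tag,x0,y0,x1,y1,f): cv2.imwrite(f"pics/{tag}.png",cv2.resize(b[y0:y1,x0:x1],None,fx=f,fy=f,interpolation=cv2.INTER_CUBIC))
E
python3 -c "
from h import *
jw();c,b,H,S,V=wl('w10');print(proj('wrist',[[*ga(74,0),.058],[*ga(74,0),.034],[*ga(100,0),.0285]],c))"
```

```text
t 25.3 gauge x,y [71.6  0.8] z 138.9 Fg [-0.4 -0.6 -0.1] w 50.9
[[318.48848762 253.11117164]
 [318.06920101 241.47766784]
 [358.03104125 239.10590865]]
```

View pics/w10.png

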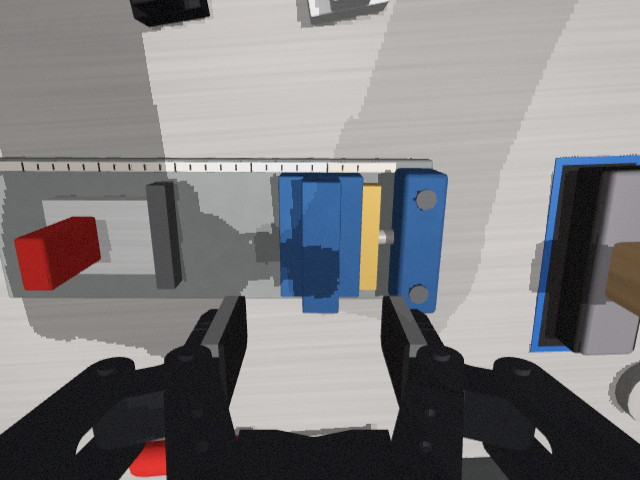

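Blue rests against the anvil with its rib at columns 303-340, centre about 321, so gauge x is about 75. I'll grasp it.

Call:
{"name": "jog_arm", "arguments": {
  "steps": [
    [[3, 3, 40], [0, 0, 0], 60],
    [[3, 3, 75], [0, 0, 0], 60],
    [[3, 3, 94], [0, 0, 0], 60],
    [[3, 3, 94], [0, 0, 0], 60],
    [[3, 3, 94], [0, 0, 0], 0],
    [[3, 3, 92], [0, 0, 0], 0],
    [[3, 3, 91], [0, 0, 0], 0],
    [[3, 3, 91], [0, 0, 0], 0]
  ],
  "force": 60
}}

```text
clock: 26.35
tool_pos: [0.6174, -0.1568, 0.0486]
ee_rot: [[-0.998, 0.063, -0.003], [0.063, 0.998, 0.0], [0.003, -0.0, -1.0]]
force: [1.3, -1.2, -3.8]
grip_width: 0.0203
```

Call:
{"name": "jog_arm", "arguments": {
  "steps": [
    [[0, 0, -2], [0, 0, 0], 0],
    [[0, 0, -5], [0, 0, 0], 0],
    [[0, -5, -9], [0, 0, 0], 0],
    [[0, -10, -9], [0, 0, 0], 0]
  ]
}}

```text
clock: 26.85
tool_pos: [0.6169, -0.1673, 0.0577]
ee_rot: [[-0.998, 0.063, -0.002], [0.063, 0.998, -0.0], [0.002, -0.0, -1.0]]
force: [0.3, 0.1, -4.1]
grip_width: 0.0201
```

```bash
python3 -c "
from h import *
jw();
z=manip.observe()['tool_pos'][2]
goto([*ga(65,92),z],86.4)
for y in (.0,.06): goto([.525,y,z],85.43)
goto([*st(-50,-62),z],85.43)
goto([*st(-50,52),z],85.43)
c,b,H,S,V=wl('w11')"
```

```text
t 26.85 gauge x,y [64.1  3.6] z 57.7 Fg [ 0.1 -0.3 -4.1] w 20.1
t 26.85 tcp [ 616.9 -167.3   57.7] shift [88.4  0.9  0.2] turn [-0.0002 -0.0024 -0.0001] deg 0.1 F [ 0.3  0.1 -4.1] w 20.1
t 26.85 tcp [ 616.9 -167.3   57.7] shift [102.3 161.2   0.2] turn [-0.0003 -0.0024  0.0168] deg 1.0 F [ 0.3  0.1 -4.1] w 20.1
t 26.85 tcp [ 616.9 -167.3   57.7] shift [1.060e+02 2.211e+02 2.000e-01] turn [-0.0003 -0.0024  0.0168] deg 1.0 F [ 0.3  0.1 -4.1] w 20.1
t 26.85 tcp [ 616.9 -167.3   57.7] shift [ 41.9 320.2   0. ] turn [-0.0003 -0.0024  0.0168] deg 1.0 F [ 0.3  0.1 -4.1] w 20.1
t 26.85 tcp [ 616.9 -167.3   57.7] shift [1.559e+02 3.221e+02 3.000e-01] turn [-0.0003 -0.0024  0.0168] deg 1.0 F [ 0.3  0.1 -4.1] w 20.1
```

View pics/w11.png

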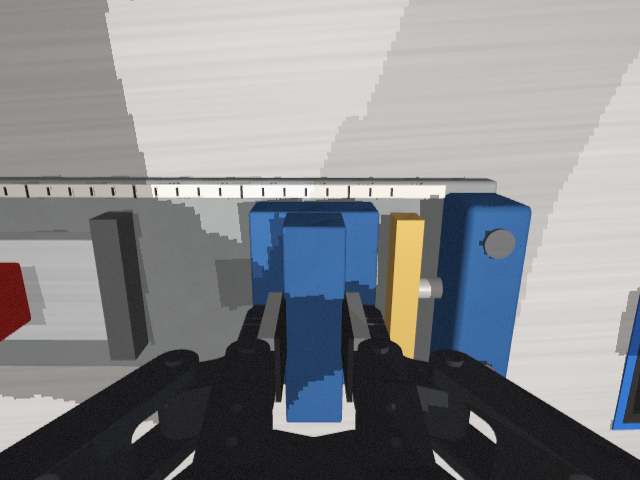

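Call:
{"name": "jog_arm", "arguments": {
  "steps": [
    [[30, 1, 0], [0, 0, 0], 0],
    [[70, 1, 0], [0, 0, 0], 0],
    [[99, 10, 0], [0, 0, 0], 0],
    [[101, 60, 0], [0, 0, 0.017], 0],
    [[102, 110, 0], [0, 0, 0.017], 0],
    [[103, 160, 0], [0, 0, 0.017], 0],
    [[105, 210, 0], [0, 0, 0.017], 0],
    [[106, 255, 0], [0, 0, 0.017], 0]
  ]
}}

```text
clock: 27.9
tool_pos: [0.527, 0.0961, 0.0577]
ee_rot: [[-0.997, 0.079, -0.003], [0.079, 0.997, 0.0], [0.003, 0.0, -1.0]]
force: [1.3, -0.2, -5.2]
grip_width: 0.0203
```

```bash
python3 -c "
from h import *
goto([*st(45,-50),.045],85.43)"
```

```text
t 27.9 tcp [527.   96.1  57.7] shift [-51.4 159.   12.5] turn [ 0.0001 -0.0028  0.0003] deg 0.2 F [ 1.3 -0.2 -5.2] w 20.3
```

Call:
{"name": "jog_arm", "arguments": {
  "steps": [
    [[-10, 50, 0], [0, 0, 0], 0],
    [[-30, 100, 0], [0, 0, 0], 0],
    [[-51, 140, 0], [0, 0, 0], 0],
    [[-51, 159, 6], [0, 0, 0], 0],
    [[-51, 159, 14], [0, 0, 0], 0],
    [[-51, 159, 17], [0, 0, 0], 0],
    [[-51, 159, 17], [0, 0, 0], 0]
  ]
}}

```text
clock: 28.78
tool_pos: [0.5903, 0.2474, 0.0403]
ee_rot: [[-0.997, 0.081, -0.004], [0.081, 0.997, -0.001], [0.003, -0.001, -1.0]]
force: [-0.3, 0.1, -4.5]
grip_width: 0.0198
```

Still carrying its weight. I'll lower in small increments.

Call:
{"name": "jog_arm", "arguments": {
  "steps": [
    [[0, 0, 2], [0, 0, 0], 0],
    [[0, 0, 3], [0, 0, 0], 0],
    [[0, 0, 3], [0, 0, 0], 0]
  ]
}}

```text
clock: 29.15
tool_pos: [0.5904, 0.2487, 0.0375]
ee_rot: [[-0.997, 0.08, -0.003], [0.08, 0.997, 0.0], [0.003, -0.0, -1.0]]
force: [-0.3, -0.2, -4.0]
grip_width: 0.0198
```

Call:
{"name": "jog_arm", "arguments": {
  "steps": [
    [[0, 0, 1.5], [0, 0, 0], 0],
    [[0, 0, 2], [0, 0, 0], 0],
    [[0, 0, 2], [0, 0, 0], 0]
  ]
}}

```text
clock: 29.52
tool_pos: [0.5905, 0.2488, 0.036]
ee_rot: [[-0.997, 0.08, -0.003], [0.08, 0.997, 0.0], [0.003, 0.0, -1.0]]
force: [-2.5, -2.0, 8.0]
grip_width: 0.0202
```

Call:
{"name": "jog_arm", "arguments": {
  "steps": [
    [[0, 0, -0.5], [0, 0, 0], 20],
    [[0, 0, -0.5], [0, 0, 0], 50],
    [[0, 0, -0.5], [0, 0, 0], 60],
    [[0, 0, -1], [0, 0, 0], 60],
    [[0, 0, -50], [0, 0, 0], 60],
    [[0, 0, -100], [0, 0, 0], 60],
    [[0, 0, -130], [0, 0, 0], 60]
  ]
}}

```text
clock: 30.4
tool_pos: [0.5914, 0.249, 0.168]
ee_rot: [[-0.997, 0.08, -0.001], [0.08, 0.997, 0.001], [0.001, 0.001, -1.0]]
force: [-0.1, 0.2, -0.7]
grip_width: 0.0513
```

```bash
python3 -c "
from h import *
c,b,H,S,V=wl('w12')
goto([.49,-.145,.2],90)"
```

```text
t 30.45 tcp [592.6 249.3 171.2] shift [  70.6 -401.2  -30.2] turn [ 0.003   0.0022 -0.0802] deg 4.6 F [1.7 1.6 5. ] w 51.1
```

View pics/w12.png

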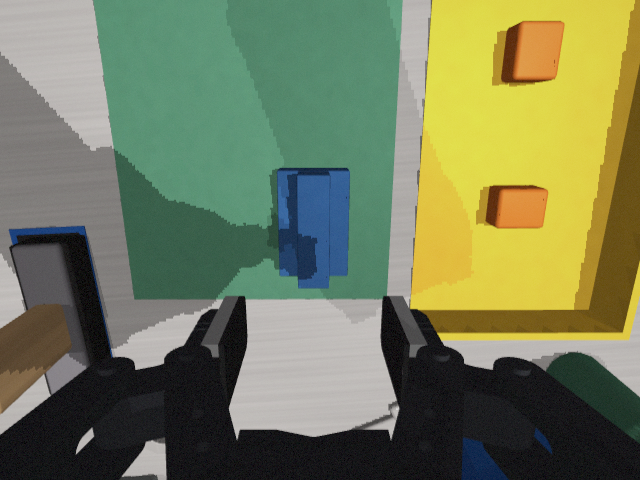

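Blue lies flat on the mat at (314,225), and both pads are in the bay. On to silver.

Call:
{"name": "jog_arm", "arguments": {
  "steps": [
    [[10, -55, -15], [0, 0, -0.01], 60],
    [[20, -110, -30], [0, 0, -0.02], 60],
    [[30, -165, -30], [0, 0, -0.03], 60],
    [[40, -220, -30], [0, 0, -0.04], 60],
    [[48, -275, -30], [0, 0, -0.05], 60],
    [[56, -320, -30], [0, 0, -0.06], 60],
    [[64, -360, -30], [0, 0, -0.07], 60],
    [[70, -400, -30], [0, 0, -0.08], 60]
  ]
}}

```text
clock: 31.45
tool_pos: [0.4887, -0.1456, 0.1957]
ee_rot: [[-1.0, -0.0, -0.003], [-0.0, 1.0, 0.0], [0.003, 0.0, -1.0]]
force: [1.3, 0.0, -0.0]
grip_width: 0.0512
```

Call:
{"name": "jog_arm", "arguments": {
  "steps": [
    [[0, 0, 0], [0, 0, 0], 60],
    [[0, 0, 0], [0, 0, 0], 60]
  ]
}}

```text
clock: 31.7
tool_pos: [0.4893, -0.1439, 0.1956]
ee_rot: [[-1.0, -0.0, -0.003], [-0.0, 1.0, 0.0], [0.003, 0.0, -1.0]]
force: [-0.3, 0.9, 0.3]
grip_width: 0.0508
```

```bash
python3 -c "
from h import *
s=manip.observe()
c,b,H,S,V=wl('w13');np.savez('c13.npz',**c);print(s['tool_pos'])"
```

```text
[ 0.48934017 -0.14392227  0.19562592]
```

View pics/w13.png

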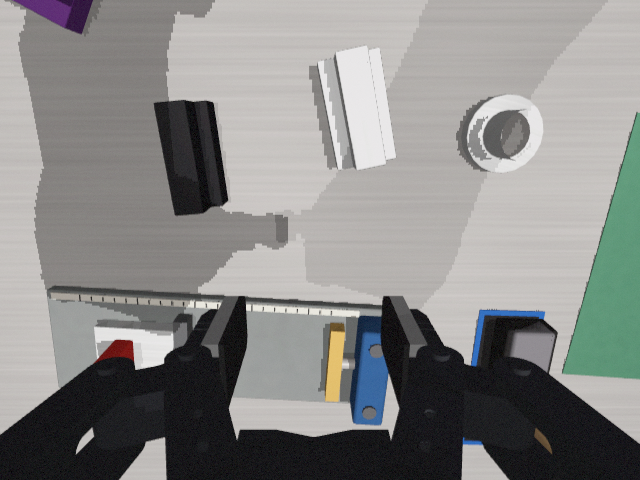

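```bash
python3 -c "
from h import *
b=cv2.imread('pics/w13.png');hl(b,'c13',290,30,420,190,4)"
```

```text
(no output)
```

View pics/c13.png

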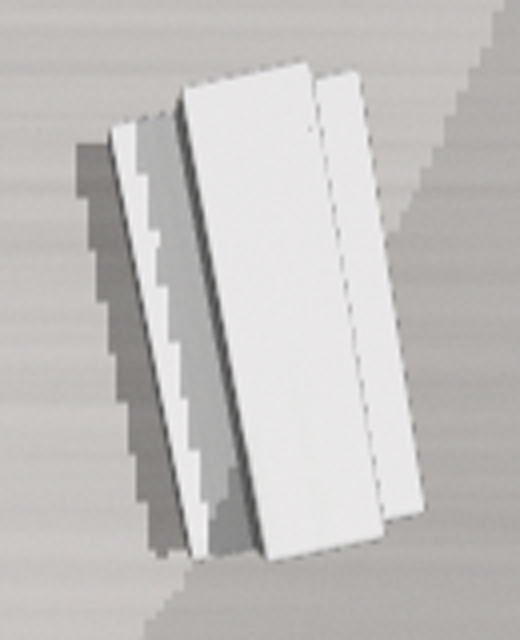

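Silver has been knocked and turned. Its rib-top corners in the crop are (184,88), (306,62), (384,535) and (267,558).

```bash
cat >> h.py <<'E'
def rib(q,c,z=.046):
    P=ray("wrist",q,z,c)[:,:2]*1000;ctr=P.mean(0)
    L=(P[3]+P[2]-P[0]-P[1])/2;W=(P[1]+P[2]-P[0]-P[3])/2
    a=np.degrees(np.arctan2(W[1],W[0]));print("ctr",np.round(ctr,1),"len",np.hypot(*L),"wid",np.hypot(*W),"angL",np.degrees(np.arctan2(L[1],L[0])),"angW",a)
    return ctr/1000,np.degrees(np.arctan2(L[1],L[0]))
E
python3 -c "
from h import *
c=np.load('c13.npz')
q=np.array([(184,88),(306,62),(384,535),(267,558)])/4+[290,30]
p,a=rib(q,c)
goto([*p,.195],a+90);goto([*p,.028],a+90)"
```

```text
ctr [ 409.2 -111.2] len 78.69676963427216 wid 20.756068128408494 angL 11.964031631466312 angW 101.06551572800429
t 31.75 tcp [ 489.4 -143.5  195.6] shift [80.2 32.4  0.9] turn [ 0.0008 -0.0029 -0.2078] deg 11.9 F [-0.3  1.2 -0.2] w 51.2
t 31.75 tcp [ 489.4 -143.5  195.6] shift [ 79.7  32.3 167.9] turn [ 0.0008 -0.0029 -0.2078] deg 11.9 F [-0.3  1.2 -0.2] w 51.2
```

Call:
{"name": "jog_arm", "arguments": {
  "steps": [
    [[40, 16, 20], [0, 0, -0.1], 60],
    [[80, 32, 50], [0, 0, -0.203], 60],
    [[80, 32, 90], [0, 0, -0.203], 60],
    [[80, 32, 120], [0, 0, -0.203], 60],
    [[80, 32, 120], [0, 0, -0.203], 60]
  ]
}}

```text
clock: 32.38
tool_pos: [0.408, -0.1115, 0.0747]
ee_rot: [[-0.979, -0.203, -0.006], [-0.203, 0.979, 0.001], [0.006, 0.002, -1.0]]
force: [0.2, 0.2, 0.7]
grip_width: 0.0511
```

```bash
python3 -c "
from h import *
goto([.4092,-.1112,.028],101.6)
c,b,H,S,V=wl('w14')"
```

```text
t 32.38 tcp [ 408.  -111.5   74.7] shift [-1.5 -0.1 46.7] turn [ 0.002 -0.006  0.002] deg 0.4 F [0.2 0.2 0.7] w 51.1
```

View pics/w14.png

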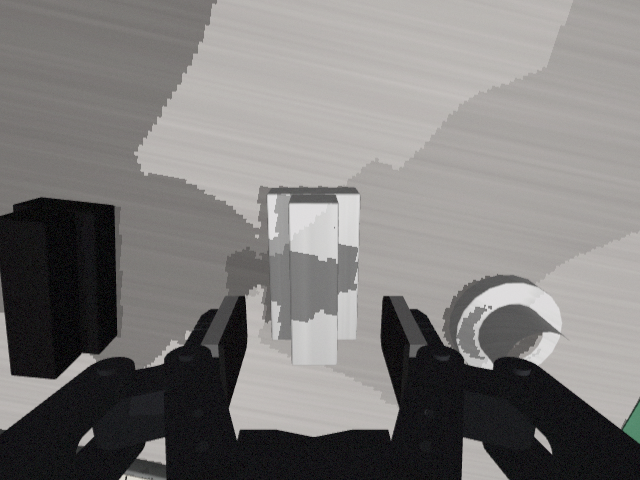

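The silver rib at (314,285) is centred and aligned.

Call:
{"name": "jog_arm", "arguments": {
  "steps": [
    [[-1, 0, 25], [0.002, -0.005, 0], 60],
    [[-1, 0, 45], [0.002, -0.005, 0], 60],
    [[-1, 0, 47], [0.002, -0.005, 0], 60],
    [[-1, 0, 47], [0.002, -0.005, 0], 0],
    [[-1, 0, 45], [0.002, -0.005, 0], 0],
    [[-1, 0, 44], [0.002, -0.005, 0], 0],
    [[-1, 0, 44], [0.002, -0.005, 0], 0],
    [[-1, 0, 42], [0.002, -0.005, 0], 0]
  ]
}}

```text
clock: 33.42
tool_pos: [0.4096, -0.1121, 0.034]
ee_rot: [[-0.979, -0.202, 0.002], [-0.202, 0.979, -0.001], [-0.002, -0.001, -1.0]]
force: [-1.4, -0.1, -1.9]
grip_width: 0.0202
```

Call:
{"name": "jog_arm", "arguments": {
  "steps": [
    [[0, 0, -10], [0, 0, 0], 0],
    [[0, 0, -20], [0, 0, 0], 0],
    [[0, 0, -20], [0, 0, 0], 0]
  ]
}}

```text
clock: 33.8
tool_pos: [0.4102, -0.1122, 0.0549]
ee_rot: [[-0.979, -0.202, 0.004], [-0.202, 0.979, -0.001], [-0.004, -0.002, -1.0]]
force: [-0.0, 0.4, -2.9]
grip_width: 0.0201
```

```bash
python3 -c "
from h import *
z=manip.observe()['tool_pos'][2]
goto([.530,-.17,z],86.4)
goto([*ga(62,0),z],86.4)"
```

```text
t 33.8 tcp [ 410.2 -112.2   54.9] shift [-105.7  -80.8    0.5] turn [-0.0014  0.0039  0.2661] deg 15.2 F [-0.   0.4 -2.9] w 20.1
t 33.8 tcp [ 410.2 -112.2   54.9] shift [-194.3  -98.7    0.9] turn [-0.0014  0.0039  0.2661] deg 15.2 F [-0.   0.4 -2.9] w 20.1
```

Call:
{"name": "jog_arm", "arguments": {
  "steps": [
    [[-40, -25, 0], [0, 0.004, 0.08], 0],
    [[-80, -55, 0], [0, 0.004, 0.18], 0],
    [[-106, -81, 0], [0, 0.004, 0.266], 0],
    [[-106, -81, 0], [0, 0.004, 0.266], 0],
    [[-150, -90, 0], [0, 0.004, 0.266], 0],
    [[-194, -99, 0], [0, 0.004, 0.266], 0],
    [[-194, -99, 0], [0, 0.004, 0.266], 0]
  ]
}}

```text
clock: 34.67
tool_pos: [0.6216, -0.1688, 0.0539]
ee_rot: [[-0.998, 0.06, -0.001], [0.06, 0.998, -0.001], [0.001, -0.001, -1.0]]
force: [-0.4, 0.1, -2.4]
grip_width: 0.0207
```

```bash
python3 -c "
from h import *
goto([*ga(62,0),.048],86.4);jw();c,b,H,S,V=wl('w15')"
```

```text
t 34.67 tcp [ 621.6 -168.8   53.9] shift [ 1.1 -0.9  5.9] turn [-0.0009 -0.0006  0.0024] deg 0.1 F [-0.4  0.1 -2.4] w 20.7
t 34.67 gauge x,y [62.9 -1.1] z 53.9 Fg [ 0.1  0.4 -2.4] w 20.7
```

View pics/w15.png

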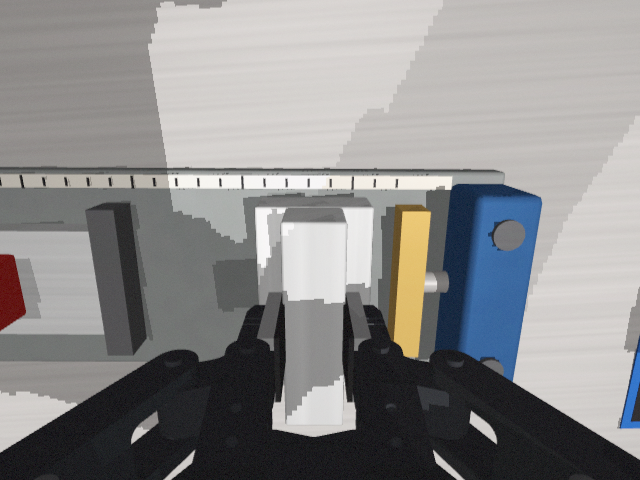

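Silver hangs between the jaws. I'll lower gradually.

Call:
{"name": "jog_arm", "arguments": {
  "steps": [
    [[0, 0, 4], [0, 0, 0], 0],
    [[0, 0, 6], [0, 0, 0], 0],
    [[0, 0, 6], [0, 0, 0], 0]
  ]
}}

```text
clock: 35.1
tool_pos: [0.6191, -0.17, 0.0483]
ee_rot: [[-0.998, 0.063, -0.002], [0.063, 0.998, -0.001], [0.002, -0.001, -1.0]]
force: [-0.6, -0.4, -2.9]
grip_width: 0.0207
```

Call:
{"name": "jog_arm", "arguments": {
  "steps": [
    [[0, 0, 1.5], [0, 0, 0], 0],
    [[0, 0, 1.5], [0, 0, 0], 0]
  ]
}}

```text
clock: 35.35
tool_pos: [0.6195, -0.17, 0.0469]
ee_rot: [[-0.998, 0.063, -0.002], [0.063, 0.998, -0.001], [0.002, -0.001, -1.0]]
force: [-0.3, 0.0, -2.2]
grip_width: 0.0204
```

Call:
{"name": "jog_arm", "arguments": {
  "steps": [
    [[0, 0, 1], [0, 0, 0], 0],
    [[0, 0, 1], [0, 0, 0], 0]
  ]
}}

```text
clock: 35.6
tool_pos: [0.6196, -0.1699, 0.0459]
ee_rot: [[-0.998, 0.063, -0.002], [0.063, 0.998, -0.001], [0.002, -0.001, -1.0]]
force: [0.8, 0.2, -2.5]
grip_width: 0.0207
```

Call:
{"name": "jog_arm", "arguments": {
  "steps": [
    [[0, 0, 0.7], [0, 0, 0], 0],
    [[0, 0, 0.7], [0, 0, 0], 0],
    [[0, 0, 1.2], [0, 0, 0], 0]
  ]
}}

```text
clock: 35.98
tool_pos: [0.6197, -0.17, 0.0448]
ee_rot: [[-0.998, 0.063, -0.002], [0.063, 0.998, -0.001], [0.002, -0.001, -1.0]]
force: [0.9, -0.1, -2.4]
grip_width: 0.0204
```

Call:
{"name": "jog_arm", "arguments": {
  "steps": [
    [[0, 0, 0.8], [0, 0, 0], 0],
    [[0, 0, 0.8], [0, 0, 0], 20],
    [[0, 0, 0.8], [0, 0, 0], 50],
    [[0, 0, 0.8], [0, 0, 0], 60],
    [[0, 0, 0], [0, 0, 0], 60],
    [[0, 0, -45], [0, 0, 0], 60],
    [[0, 0, -90], [0, 0, 0], 60],
    [[0, -40, -90], [0, 0, 0], 60]
  ]
}}

```text
clock: 36.98
tool_pos: [0.6198, -0.2077, 0.1385]
ee_rot: [[-0.998, 0.058, 0.004], [0.058, 0.998, -0.001], [-0.004, -0.001, -1.0]]
force: [0.8, -0.3, -0.4]
grip_width: 0.0514
```

```bash
python3 -c "
from h import *
jw();c,b,H,S,V=wl('w16');goto([*ga(-79,0),.13],86.4)"
```

```text
t 36.98 gauge x,y [24.  -1.8] z 138.5 Fg [-0.2 -0.9 -0.4] w 51.4
t 37.02 tcp [ 617.1 -215.9  137.1] shift [ -0.6 -94.5   7.5] turn [-0.0047  0.0014 -0.0025] deg 0.3 F [-4.4 -6.  -0.2] w 51.1
```

View pics/w16.png

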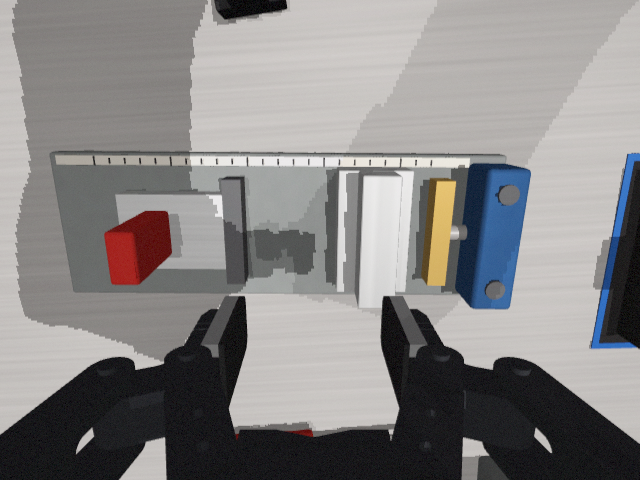

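Silver is flat on the bed. Now the tab.

Call:
{"name": "jog_arm", "arguments": {
  "steps": [
    [[0, -45, 0], [0, 0, 0], 60],
    [[0, -88, 0], [0, 0, 0], 60],
    [[0, -92, 20], [0, 0, 0], 60],
    [[0, -92, 50], [0, 0, 0], 60],
    [[0, -92, 81], [0, 0, 0], 60],
    [[0, -92, 81], [0, 0, 0], 60],
    [[0, -92, 79], [0, 0, 0], 0],
    [[0, -92, 77], [0, 0, 0], 0]
  ],
  "force": 30
}}

```text
clock: 38.02
tool_pos: [0.6119, -0.3023, 0.0595]
ee_rot: [[-0.998, 0.063, -0.0], [0.063, 0.998, -0.002], [-0.0, -0.002, -1.0]]
force: [1.1, 1.2, -1.4]
grip_width: 0.0158
```

Call:
{"name": "jog_arm", "arguments": {
  "steps": [
    [[0, 0, 0], [0, 0, 0], 0],
    [[0, 0, 0], [0, 0, 0], 0]
  ]
}}

```text
clock: 38.28
tool_pos: [0.6119, -0.3022, 0.0594]
ee_rot: [[-0.998, 0.063, 0.0], [0.063, 0.998, -0.002], [-0.0, -0.002, -1.0]]
force: [-1.5, -0.9, 9.3]
grip_width: 0.0155
```

```bash
python3 -c "
from h import *
jw();goto([*ga(4,0),.06],86.4)"
```

```text
t 38.27 gauge x,y [-70.9   0.1] z 59.4 Fg [-1.   1.4  9.3] w 15.5
t 38.27 tcp [ 611.9 -302.2   59.4] shift [-0.1 74.9 -0.7] turn [-0.002   0.0002 -0.0003] deg 0.1 F [-1.5 -0.9  9.3] w 15.5
```

Call:
{"name": "jog_arm", "arguments": {
  "steps": [
    [[0, 12, -1], [0, 0, 0], 0],
    [[0, 28, -1], [0, 0, 0], 0],
    [[0, 42, -1], [0, 0, 0], 0],
    [[0, 50, -1], [0, 0, 0], 0],
    [[0, 57, -1], [0, 0, 0], 0],
    [[0, 64, -1], [0, 0, 0], 0],
    [[0, 69, -1], [0, 0, 0], 0],
    [[0, 71, -1], [0, 0, 0], 0]
  ]
}}

```text
clock: 39.28
tool_pos: [0.6165, -0.2313, 0.0595]
ee_rot: [[-0.998, 0.063, -0.0], [0.063, 0.998, -0.002], [-0.0, -0.002, -1.0]]
force: [4.4, -6.6, 0.4]
grip_width: 0.0153
```

Call:
{"name": "jog_arm", "arguments": {
  "steps": [
    [[0, 1.5, 0], [0, 0, 0], 0],
    [[0, 3, 0], [0, 0, 0], 0],
    [[0, 4, 0], [0, 0, 0], 0],
    [[0, 4, 0], [0, 0, 0], 0]
  ]
}}

```text
clock: 39.78
tool_pos: [0.6167, -0.2282, 0.0595]
ee_rot: [[-0.998, 0.064, 0.0], [0.064, 0.998, -0.003], [-0.0, -0.003, -1.0]]
force: [5.2, -8.9, -0.3]
grip_width: 0.0151
```

```bash
python3 -c "
from h import *
jw();c,b,H,S,V=wl('w17')"
```

```text
t 39.77 gauge x,y [3.3 0. ] z 59.5 Fg [-8.6 -5.8 -0.3] w 15.1
```

View pics/w17.png

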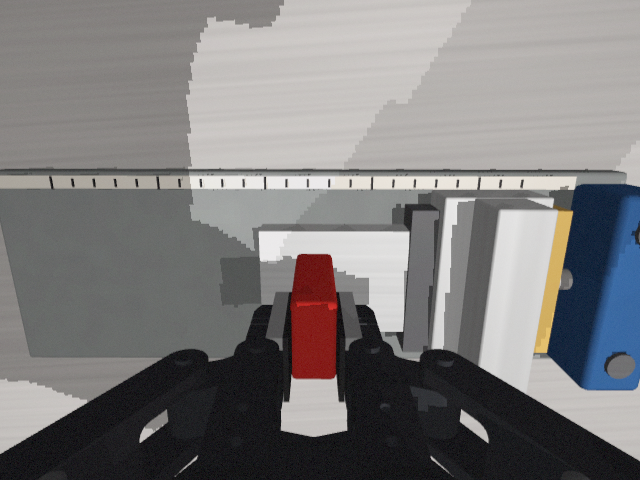

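Silver is pressed between jaw and anvil, with about 4.3 mm of anvil travel. I'll nudge 0.8 mm, hold, then open.

Call:
{"name": "jog_arm", "arguments": {
  "steps": [
    [[0, 0.8, 0], [0, 0, 0], 0],
    [[0, 0.8, 0], [0, 0, 0], 0],
    [[0, 0.8, 0], [0, 0, 0], 0],
    [[0, 0.8, 0], [0, 0, 0], 0],
    [[0, 0.8, 0], [0, 0, 0], 0],
    [[0, 0.8, 0], [0, 0, 0], 0],
    [[0, 0.8, 0], [0, 0, 0], 0],
    [[0, 0.8, 0], [0, 0, 0], 0]
  ]
}}

```text
clock: 40.83
tool_pos: [0.6167, -0.2276, 0.0595]
ee_rot: [[-0.998, 0.064, 0.0], [0.064, 0.998, -0.003], [-0.0, -0.003, -1.0]]
force: [6.2, -8.8, 0.6]
grip_width: 0.0155
```

```bash
python3 -c "
from h import *
jw()"
```

```text
t 40.83 gauge x,y [3.9 0. ] z 59.5 Fg [-8.4 -6.7  0.6] w 15.5
```

Call:
{"name": "jog_arm", "arguments": {
  "steps": [
    [[0, 0, 0], [0, 0, 0], 0],
    [[0, 0, 0], [0, 0, 0], 0],
    [[0, -12, 0], [0, 0, 0], 0],
    [[0, -30, 0], [0, 0, 0], 0],
    [[0, -48, 0], [0, 0, 0], 0],
    [[0, -66, 0], [0, 0, 0], 0],
    [[0, -78, 0], [0, 0, 0], 0],
    [[0, -82, 0], [0, 0, 0], 0]
  ]
}}

```text
clock: 41.82
tool_pos: [0.6114, -0.3087, 0.0594]
ee_rot: [[-0.998, 0.063, -0.0], [0.063, 0.998, -0.001], [0.0, -0.001, -1.0]]
force: [3.7, 3.8, 7.2]
grip_width: 0.0155
```

Call:
{"name": "jog_arm", "arguments": {
  "steps": [
    [[0, 0, 0], [0, 0, 0], 0],
    [[0, 0, 0], [0, 0, 0], 60],
    [[0, 0, 0], [0, 0, 0], 60],
    [[0, 0, 0], [0, 0, 0], 60],
    [[0, 0, -40], [0, 0, 0], 60],
    [[0, 0, -80], [0, 0, 0], 60],
    [[0, 50, -80], [0, 0, 0], 60],
    [[0, 100, -80], [0, 0, 0], 60]
  ]
}}

```text
clock: 42.82
tool_pos: [0.6173, -0.207, 0.1392]
ee_rot: [[-0.998, 0.064, -0.001], [0.064, 0.998, -0.001], [0.001, -0.001, -1.0]]
force: [0.3, -0.5, -0.1]
grip_width: 0.0513
```

```bash
python3 -c "
from h import *
jw();goto([*ga(77,2),.139],86.4)"
```

```text
t 42.83 gauge x,y [24.5  0.8] z 139.2 Fg [-0.5 -0.4 -0.1] w 51.3
t 42.83 tcp [ 617.3 -207.   139.2] shift [ 1.3 52.5  0.2] turn [-0.0011 -0.001  -0.001 ] deg 0.1 F [ 0.3 -0.5 -0.1] w 51.3
```

Call:
{"name": "jog_arm", "arguments": {
  "steps": [
    [[1, 30, 0], [0, 0, 0], 60],
    [[1, 53, 0], [0, 0, 0], 60],
    [[1, 53, 0], [0, 0, 0], 60]
  ]
}}

```text
clock: 43.2
tool_pos: [0.62, -0.1534, 0.1387]
ee_rot: [[-0.998, 0.061, -0.002], [0.061, 0.998, -0.001], [0.002, -0.001, -1.0]]
force: [0.4, -0.9, -0.5]
grip_width: 0.051
```

```bash
python3 -c "
from h import *
jw();c,b,H,S,V=wl('w18')"
```

```text
t 43.2 gauge x,y [78.2  1.4] z 138.7 Fg [-0.9 -0.4 -0.5] w 51.0
```

View pics/w18.png

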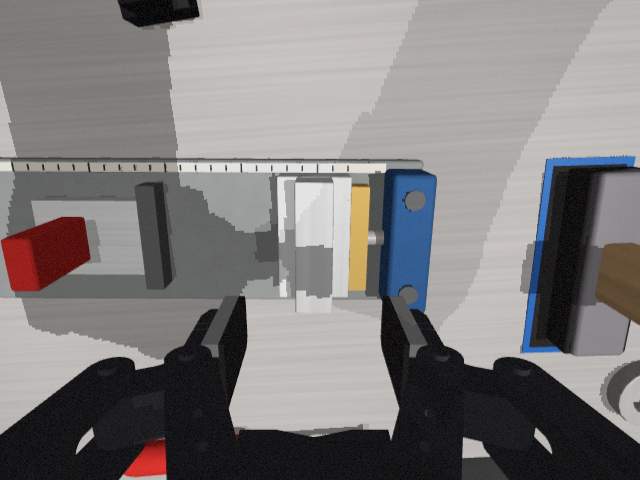

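The silver rib (295-333) is centred. I'll grasp and lift.

Call:
{"name": "jog_arm", "arguments": {
  "steps": [
    [[1, 0, 40], [0, 0, 0], 60],
    [[1, 0, 75], [0, 0, 0], 60],
    [[1, 0, 96], [0, 0, 0], 60],
    [[1, 0, 96], [0, 0, 0], 60],
    [[1, 0, 96], [0, 0, 0], 0],
    [[1, 0, 94], [0, 0, 0], 0],
    [[1, 0, 93], [0, 0, 0], 0],
    [[1, 0, 92], [0, 0, 0], 0]
  ],
  "force": 60
}}

```text
clock: 44.25
tool_pos: [0.6186, -0.1551, 0.0471]
ee_rot: [[-0.998, 0.063, -0.001], [0.063, 0.998, -0.001], [0.001, -0.001, -1.0]]
force: [-0.3, 0.2, -3.1]
grip_width: 0.02
```

Call:
{"name": "jog_arm", "arguments": {
  "steps": [
    [[0, 0, -2], [0, 0, 0], 0],
    [[0, 0, -5], [0, 0, 0], 0],
    [[0, -5, -9], [0, 0, 0], 0],
    [[0, -13, -9], [0, 0, 0], 0],
    [[30, -13, -9], [0, 0, 0], 0],
    [[70, -13, -9], [0, 0, 0], 0],
    [[99, -6, -9], [0, 0, 0], 0]
  ]
}}

```text
clock: 45.12
tool_pos: [0.5176, -0.1559, 0.056]
ee_rot: [[-0.998, 0.064, -0.002], [0.064, 0.998, -0.002], [0.002, -0.002, -1.0]]
force: [1.2, 1.2, -3.4]
grip_width: 0.0205
```

```bash
python3 -c "
from h import *
jw()
goto([*st(45,58),.056],85.43)
goto([*st(-105,5),.056],85.43)
c,b,H,S,V=wl('w19')"
```

```text
t 45.12 gauge x,y [ 69.2 103.5] z 56.0 Fg [ 1.2 -1.1 -3.4] w 20.5
t 45.12 tcp [ 517.6 -155.9   56. ] shift [ 61.1 412.   -0.6] turn [-0.0017 -0.002   0.0153] deg 0.9 F [ 1.2  1.2 -3.4] w 20.5
t 45.12 tcp [ 517.6 -155.9   56. ] shift [ 10.4 261.2  -0.5] turn [-0.0017 -0.002   0.0153] deg 0.9 F [ 1.2  1.2 -3.4] w 20.5
```

View pics/w19.png

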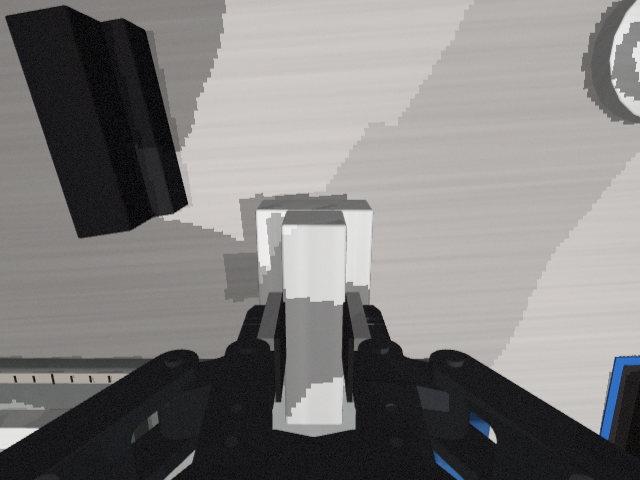

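Call:
{"name": "jog_arm", "arguments": {
  "steps": [
    [[0, 45, 0], [0, 0, 0], 0],
    [[0, 95, 0], [0, 0, 0], 0],
    [[3, 150, 0], [0, 0, 0.015], 0],
    [[6, 205, 0], [0, 0, 0.015], 0],
    [[12, 255, 0], [0, 0, 0.015], 0],
    [[35, 305, 0], [0, 0, 0.015], 0],
    [[55, 355, 0], [0, 0, 0.015], 0],
    [[61, 395, 0], [0, 0, 0.015], 0]
  ]
}}

```text
clock: 46.18
tool_pos: [0.4825, 0.2451, 0.0556]
ee_rot: [[-0.997, 0.077, -0.002], [0.077, 0.997, -0.001], [0.002, -0.001, -1.0]]
force: [1.2, 0.6, -2.5]
grip_width: 0.0206
```

Call:
{"name": "jog_arm", "arguments": {
  "steps": [
    [[0, 17, 5], [0, 0, 0], 0],
    [[0, 17, 13], [0, 0, 0], 0],
    [[0, 17, 16], [0, 0, 0], 0],
    [[0, 17, 18], [0, 0, 0], 0],
    [[0, 17, 18], [0, 0, 0], 0]
  ]
}}

```text
clock: 46.8
tool_pos: [0.4848, 0.2593, 0.0375]
ee_rot: [[-0.997, 0.079, -0.002], [0.079, 0.997, -0.001], [0.002, -0.001, -1.0]]
force: [-0.5, -0.5, -2.4]
grip_width: 0.0203
```

Call:
{"name": "jog_arm", "arguments": {
  "steps": [
    [[0, 0, 1.5], [0, 0, 0], 0],
    [[0, 0, 2], [0, 0, 0], 0],
    [[0, 0, 2], [0, 0, 0], 0]
  ]
}}

```text
clock: 47.18
tool_pos: [0.4846, 0.2601, 0.0355]
ee_rot: [[-0.997, 0.078, -0.002], [0.078, 0.997, -0.001], [0.002, -0.001, -1.0]]
force: [0.4, 0.1, -3.4]
grip_width: 0.0201
```

Call:
{"name": "jog_arm", "arguments": {
  "steps": [
    [[0, 0, 1], [0, 0, 0], 0],
    [[0, 0, 1.5], [0, 0, 0], 0],
    [[0, 0, 1.5], [0, 0, 0], 0]
  ]
}}

```text
clock: 47.55
tool_pos: [0.4846, 0.2601, 0.034]
ee_rot: [[-0.997, 0.078, -0.002], [0.078, 0.997, -0.001], [0.002, -0.001, -1.0]]
force: [-0.9, -0.2, -3.6]
grip_width: 0.0202
```

Call:
{"name": "jog_arm", "arguments": {
  "steps": [
    [[0, 0, 0.8], [0, 0, 0], 0],
    [[0, 0, 0.8], [0, 0, 0], 20],
    [[0, 0, 0.8], [0, 0, 0], 50],
    [[0, 0, 0.8], [0, 0, 0], 60],
    [[0, 0, 0], [0, 0, 0], 60],
    [[0, 0, -50], [0, 0, 0], 60],
    [[0, 0, -100], [0, 0, 0], 60],
    [[0, 0, -140], [0, 0, 0], 60]
  ]
}}

```text
clock: 48.55
tool_pos: [0.485, 0.2603, 0.176]
ee_rot: [[-0.997, 0.078, -0.001], [0.078, 0.997, -0.001], [0.001, -0.001, -1.0]]
force: [-0.2, 0.1, 0.0]
grip_width: 0.051
```

```bash
python3 -c "
from h import *
c,b,H,S,V=wl('w20')
goto([.49,-.23,.2],90)"
```

```text
t 48.6 tcp [486.7 260.9 180.3] shift [ -41.9 -489.1  -21. ] turn [ 0.0027  0.0031 -0.0786] deg 4.5 F [3.6 1.7 7.2] w 51.1
```

View pics/w20.png

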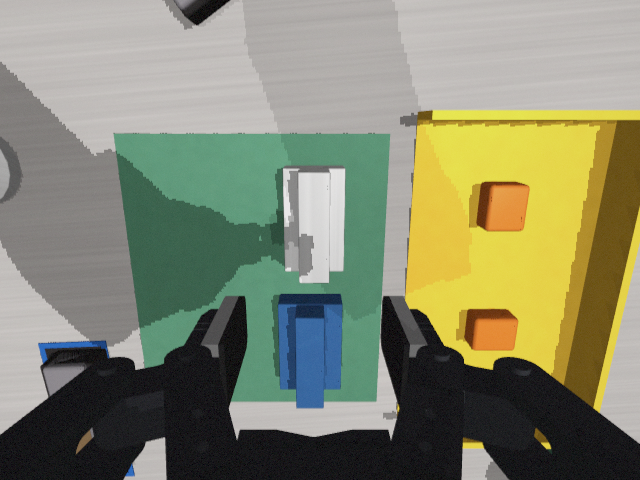

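Silver and blue are both flat on the mat. On to black.

Call:
{"name": "jog_arm", "arguments": {
  "steps": [
    [[-5, -60, -20], [0, 0, -0.01], 60],
    [[-10, -120, -20], [0, 0, -0.02], 60],
    [[-15, -180, -20], [0, 0, -0.03], 60],
    [[-20, -240, -20], [0, 0, -0.04], 60],
    [[-25, -300, -20], [0, 0, -0.05], 60],
    [[-30, -360, -20], [0, 0, -0.06], 60],
    [[-35, -420, -20], [0, 0, -0.07], 60],
    [[-40, -470, -20], [0, 0, -0.08], 60]
  ]
}}

```text
clock: 49.6
tool_pos: [0.4878, -0.2138, 0.1945]
ee_rot: [[-1.0, -0.001, -0.001], [-0.001, 1.0, -0.001], [0.001, -0.001, -1.0]]
force: [-0.2, -0.1, -0.0]
grip_width: 0.0511
```

Call:
{"name": "jog_arm", "arguments": {
  "steps": [
    [[0, -18, 0], [0, 0, 0], 60],
    [[0, -18, 0], [0, 0, 0], 60],
    [[0, -18, 0], [0, 0, 0], 60]
  ]
}}

```text
clock: 49.98
tool_pos: [0.4885, -0.2278, 0.1944]
ee_rot: [[-1.0, -0.004, -0.002], [-0.004, 1.0, -0.0], [0.002, -0.0, -1.0]]
force: [0.1, 0.1, 0.4]
grip_width: 0.0515
```

```bash
python3 -c "
from h import *
s=manip.observe()
c,b,H,S,V=wl('w21');np.savez('c21.npz',**c);print(s['tool_pos'])
for a,ct,r,p in comps((V<60)&(np.arange(480)[:,None]<280),1500): print(a,ct,p.min(0),p.max(0))"
```

```text
[ 0.48849685 -0.2278477   0.19438653]
3173 [294.38764576 171.26189726] [268 101] [328 215]
```

View pics/w21.png

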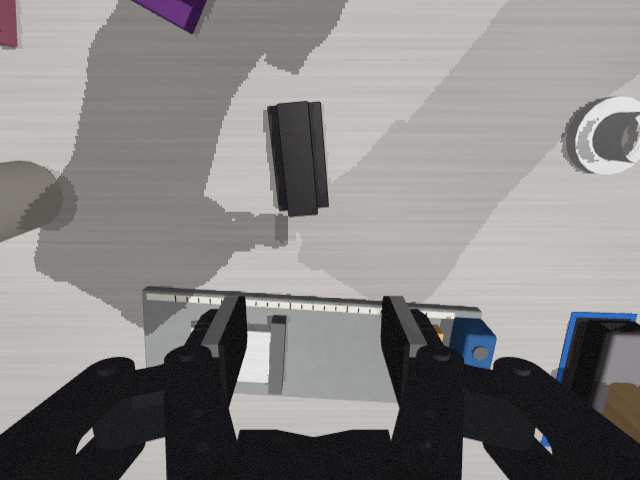

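```bash
python3 -c "
from h import *
b=cv2.imread('pics/w21.png');b=cv2.convertScaleAbs(b,alpha=2.5);hl(b,'c21',255,90,345,230,4)"
```

```text
(no output)
```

View pics/c21.png

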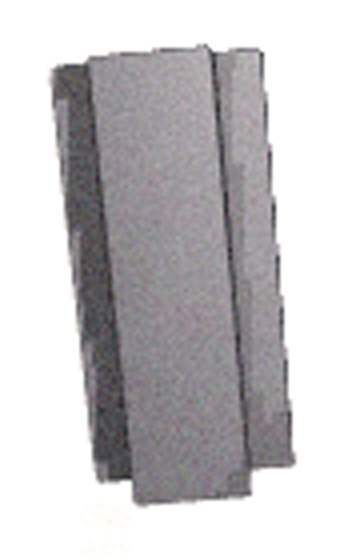

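The black rib-top corners in the crop are (88,57), (210,47), (252,495) and (134,503).

```bash
python3 -c "
from h import *
c=np.load('c21.npz')
q=np.array([(88,57),(210,47),(252,495),(134,503)])/4+[255,90]
p,a=rib(q,c)
goto([*p,.075],a+90)"
```

```text
ctr [ 442.9 -239.5] len 78.0832989614032 wid 21.280355474955954 angL 5.268465157580684 angW 94.3737708208838
t 50.02 tcp [ 488.6 -227.8  194.4] shift [ 45.5 -11.5 119.5] turn [-0.0004 -0.0018 -0.0879] deg 5.0 F [-0.5 -0.2  0.9] w 51.2
```

Call:
{"name": "jog_arm", "arguments": {
  "steps": [
    [[22, -6, 30], [0, 0, -0.04], 60],
    [[45, -11, 70], [0, 0, -0.085], 60],
    [[45, -11, 110], [0, 0, -0.085], 60],
    [[45, -11, 120], [0, 0, -0.085], 60],
    [[45, -11, 120], [0, 0, -0.085], 60]
  ]
}}

```text
clock: 50.65
tool_pos: [0.4435, -0.2401, 0.075]
ee_rot: [[-0.996, -0.088, -0.002], [-0.088, 0.996, -0.001], [0.002, -0.001, -1.0]]
force: [0.1, -0.3, 0.7]
grip_width: 0.0513
```

```bash
python3 -c "
from h import *
goto([.4429,-.2395,.028],94.9)
c,b,H,S,V=wl('w22')"
```

```text
t 50.65 tcp [ 443.5 -240.1   75. ] shift [ 0.4  0.7 47. ] turn [-0.0008 -0.002   0.0025] deg 0.2 F [ 0.1 -0.3  0.7] w 51.3
```

View pics/w22.png

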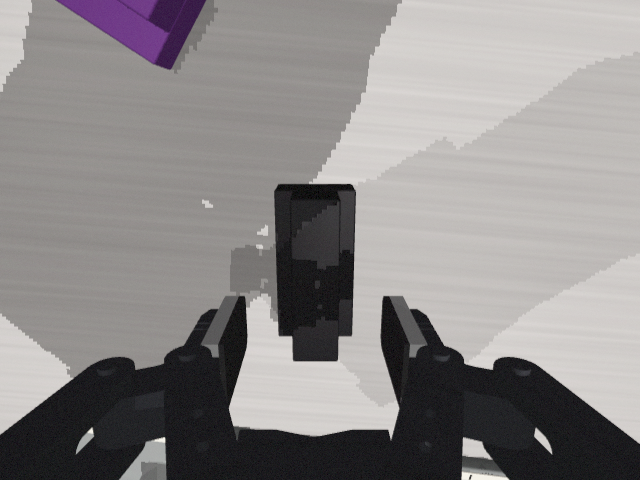

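The black rib is centred at column 315 and aligned. I'll grasp it.

Call:
{"name": "jog_arm", "arguments": {
  "steps": [
    [[0, 0, 25], [0, 0, 0], 60],
    [[0, 0, 45], [0, 0, 0], 60],
    [[0, 0, 47], [0, 0, 0], 60],
    [[0, 0, 47], [0, 0, 0], 0],
    [[0, 0, 45], [0, 0, 0], 0],
    [[0, 0, 44], [0, 0, 0], 0],
    [[0, 0, 44], [0, 0, 0], 0],
    [[0, 0, 43], [0, 0, 0], 0]
  ]
}}

```text
clock: 51.7
tool_pos: [0.443, -0.2406, 0.0317]
ee_rot: [[-0.996, -0.087, -0.002], [-0.087, 0.996, -0.001], [0.002, -0.001, -1.0]]
force: [0.4, 0.5, -1.4]
grip_width: 0.0207
```

Call:
{"name": "jog_arm", "arguments": {
  "steps": [
    [[0, 0, -10], [0, 0, 0], 0],
    [[0, 0, -20], [0, 0, 0], 0],
    [[0, 0, -20], [0, 0, 0], 0]
  ]
}}

```text
clock: 52.08
tool_pos: [0.4436, -0.2408, 0.0526]
ee_rot: [[-0.996, -0.087, -0.0], [-0.087, 0.996, -0.002], [0.0, -0.002, -1.0]]
force: [0.4, 0.0, -2.9]
grip_width: 0.0204
```

```bash
python3 -c "
from h import *
z=manip.observe()['tool_pos'][2]
goto([.530,-.17,z],86.4)
goto([*ga(62,0),z],86.4)"
```

```text
t 52.08 tcp [ 443.6 -240.8   52.6] shift [-92.3  63.   -0.1] turn [-0.0017 -0.0002  0.1501] deg 8.6 F [ 0.4  0.  -2.9] w 20.4
t 52.08 tcp [ 443.6 -240.8   52.6] shift [-1.823e+02  5.550e+01 -1.000e-01] turn [-0.0017 -0.0002  0.1501] deg 8.6 F [ 0.4  0.  -2.9] w 20.4
```

Call:
{"name": "jog_arm", "arguments": {
  "steps": [
    [[-40, 25, 0], [0, 0, 0.07], 0],
    [[-80, 50, 0], [0, 0, 0.15], 0],
    [[-95, 62, 0], [0, 0, 0.15], 0],
    [[-140, 59, 0], [0, 0, 0.15], 0],
    [[-180, 56, 0], [0, 0, 0.15], 0],
    [[-182, 56, 0], [0, 0, 0.15], 0]
  ]
}}

```text
clock: 52.82
tool_pos: [0.6212, -0.1687, 0.0508]
ee_rot: [[-0.998, 0.061, -0.001], [0.061, 0.998, -0.002], [0.001, -0.002, -1.0]]
force: [-1.6, -0.4, -2.1]
grip_width: 0.0203
```

```bash
python3 -c "
from h import *
jw();c,b,H,S,V=wl('w23')"
```

```text
t 52.83 gauge x,y [62.9 -0.7] z 50.8 Fg [-0.5  1.6 -2.1] w 20.3
```

View pics/w23.png

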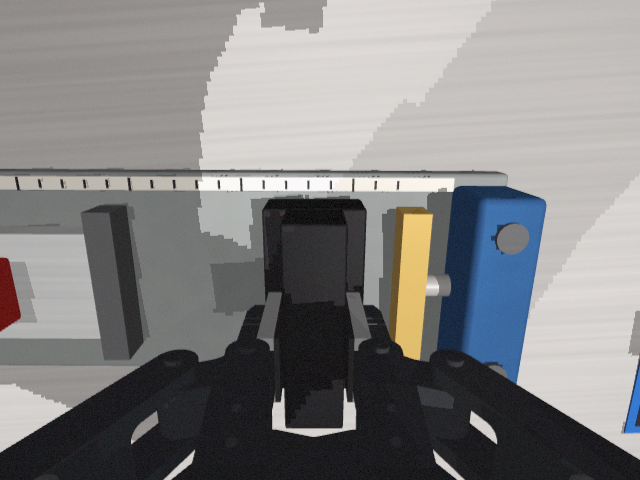

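Call:
{"name": "jog_arm", "arguments": {
  "steps": [
    [[0, 0, 4], [0, 0, 0], 0],
    [[0, 0, 6], [0, 0, 0], 0],
    [[0, 0, 6.5], [0, 0, 0], 0],
    [[0, 0, 6.5], [0, 0, 0], 0]
  ]
}}

```text
clock: 53.38
tool_pos: [0.6193, -0.1691, 0.0448]
ee_rot: [[-0.998, 0.063, -0.002], [0.063, 0.998, -0.001], [0.002, -0.001, -1.0]]
force: [0.5, 0.2, -1.9]
grip_width: 0.0203
```

Call:
{"name": "jog_arm", "arguments": {
  "steps": [
    [[0, 0, 1], [0, 0, 0], 0],
    [[0, 0, 1], [0, 0, 0], 0]
  ]
}}

```text
clock: 53.62
tool_pos: [0.6194, -0.169, 0.0437]
ee_rot: [[-0.998, 0.063, -0.002], [0.063, 0.998, -0.001], [0.002, -0.001, -1.0]]
force: [-0.4, 0.8, -2.9]
grip_width: 0.0201
```

Call:
{"name": "jog_arm", "arguments": {
  "steps": [
    [[0, 0, 0.8], [0, 0, 0], 0],
    [[0, 0, 0.8], [0, 0, 0], 20],
    [[0, 0, 0.8], [0, 0, 0], 50],
    [[0, 0, 0.8], [0, 0, 0], 60],
    [[0, 0, 0], [0, 0, 0], 60],
    [[0, 0, -45], [0, 0, 0], 60],
    [[0, 0, -90], [0, 0, 0], 60],
    [[0, -40, -90], [0, 0, 0], 60]
  ]
}}

```text
clock: 54.62
tool_pos: [0.6196, -0.2067, 0.1372]
ee_rot: [[-0.998, 0.058, 0.004], [0.058, 0.998, -0.001], [-0.004, -0.0, -1.0]]
force: [0.1, -0.9, -1.7]
grip_width: 0.0511
```

```bash
python3 -c "
from h import *
jw();c,b,H,S,V=wl('w24');goto([*ga(-78,0),.13],86.4)"
```

```text
t 54.62 gauge x,y [24.9 -1.6] z 137.2 Fg [-0.9 -0.1 -1.7] w 51.1
t 54.67 tcp [ 616.9 -214.8  136.1] shift [ -0.9 -94.7   6.5] turn [-0.0046  0.0015 -0.0023] deg 0.3 F [-5.4 -6.9 -0.5] w 51.4
```

View pics/w24.png

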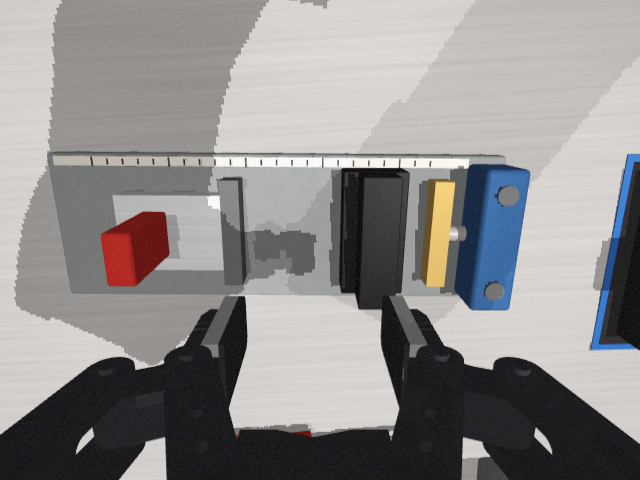

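Black is flat on the bed. Now the tab.

Call:
{"name": "jog_arm", "arguments": {
  "steps": [
    [[0, -45, 0], [0, 0, 0], 60],
    [[0, -92, 0], [0, 0, 0], 60],
    [[0, -100, 20], [0, 0, 0], 60],
    [[0, -100, 50], [0, 0, 0], 60],
    [[0, -100, 80], [0, 0, 0], 60],
    [[0, -100, 80], [0, 0, 0], 60],
    [[0, -100, 78], [0, 0, 0], 0],
    [[0, -100, 76], [0, 0, 0], 0]
  ],
  "force": 30
}}

```text
clock: 55.68
tool_pos: [0.6114, -0.3089, 0.0595]
ee_rot: [[-0.998, 0.063, 0.0], [0.063, 0.998, -0.002], [-0.0, -0.002, -1.0]]
force: [0.1, -3.0, 1.1]
grip_width: 0.0159
```

Call:
{"name": "jog_arm", "arguments": {
  "steps": [
    [[0, 0, 0], [0, 0, 0], 0],
    [[0, 0, 0], [0, 0, 0], 0]
  ]
}}

```text
clock: 55.92
tool_pos: [0.6113, -0.3089, 0.0594]
ee_rot: [[-0.998, 0.063, 0.0], [0.063, 0.998, -0.002], [-0.0, -0.002, -1.0]]
force: [-1.3, 0.8, 9.5]
grip_width: 0.0154
```

```bash
python3 -c "
from h import *
jw();goto([*ga(5,0),.06],86.4)"
```

```text
t 55.92 gauge x,y [-77.6   0.3] z 59.4 Fg [0.7 1.3 9.5] w 15.4
t 55.92 tcp [ 611.3 -308.9   59.4] shift [-0.3 82.6 -0.7] turn [-0.0016  0.0002  0.    ] deg 0.1 F [-1.3  0.8  9.5] w 15.4
```

Call:
{"name": "jog_arm", "arguments": {
  "steps": [
    [[0, 12, -1], [0, 0, 0], 0],
    [[0, 28, -1], [0, 0, 0], 0],
    [[0, 44, -1], [0, 0, 0], 0],
    [[0, 58, -1], [0, 0, 0], 0],
    [[0, 66, -1], [0, 0, 0], 0],
    [[0, 73, -1], [0, 0, 0], 0],
    [[0, 79, -1], [0, 0, 0], 0],
    [[0, 83, -1], [0, 0, 0], 0]
  ]
}}

```text
clock: 56.92
tool_pos: [0.6167, -0.2264, 0.0595]
ee_rot: [[-0.998, 0.063, 0.0], [0.063, 0.998, -0.002], [-0.0, -0.002, -1.0]]
force: [4.4, -4.1, -1.3]
grip_width: 0.0151
```

Call:
{"name": "jog_arm", "arguments": {
  "steps": [
    [[0, 1.5, 0], [0, 0, 0], 0],
    [[0, 3, 0], [0, 0, 0], 0],
    [[0, 4.5, 0], [0, 0, 0], 0],
    [[0, 4.5, 0], [0, 0, 0], 0]
  ]
}}

```text
clock: 57.42
tool_pos: [0.6169, -0.2226, 0.0595]
ee_rot: [[-0.998, 0.063, 0.0], [0.063, 0.998, -0.003], [-0.001, -0.003, -1.0]]
force: [6.1, -5.5, -2.5]
grip_width: 0.0151
```

```bash
python3 -c "
from h import *
jw();c,b,H,S,V=wl('w25')"
```

```text
t 57.42 gauge x,y [9.  0.1] z 59.5 Fg [-5.1 -6.4 -2.5] w 15.1
```

View pics/w25.png

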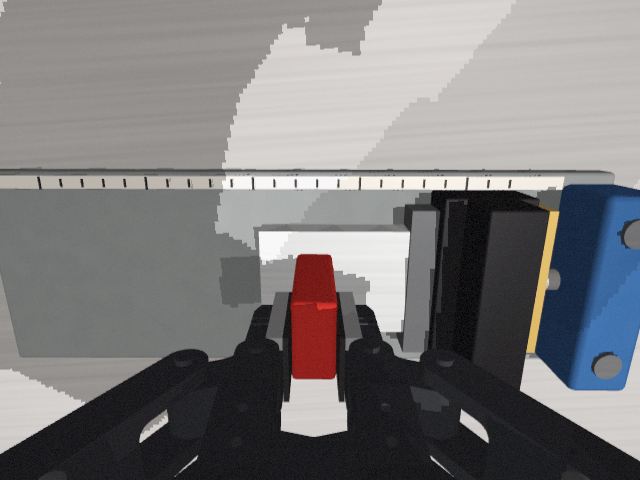

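Black is pressed, but at a slightly lower force (5.1 N). I'll add 1.5 mm and hold.

Call:
{"name": "jog_arm", "arguments": {
  "steps": [
    [[0, 0.8, 0], [0, 0, 0], 0],
    [[0, 1.5, 0], [0, 0, 0], 0],
    [[0, 1.5, 0], [0, 0, 0], 0],
    [[0, 1.5, 0], [0, 0, 0], 0],
    [[0, 1.5, 0], [0, 0, 0], 0],
    [[0, 1.5, 0], [0, 0, 0], 0],
    [[0, 1.5, 0], [0, 0, 0], 0],
    [[0, 1.5, 0], [0, 0, 0], 0]
  ]
}}

```text
clock: 58.48
tool_pos: [0.617, -0.2215, 0.0595]
ee_rot: [[-0.998, 0.064, 0.001], [0.064, 0.998, -0.003], [-0.001, -0.003, -1.0]]
force: [6.0, -8.4, -3.7]
grip_width: 0.015
```

```bash
python3 -c "
from h import *
jw();c,b,H,S,V=wl('w26')
ims=[cv2.imread('pics/%s.png'%n)[170:400,400:640] for n in ('w8','w17','w26')]
cv2.imwrite('pics/cmp.png',np.hstack(ims))"
```

```text
t 58.48 gauge x,y [10.   0.1] z 59.5 Fg [-8.  -6.5 -3.7] w 15.0
```

View pics/cmp.png

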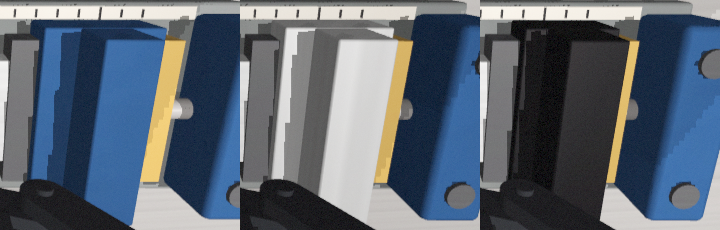

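The anvil gap closes just as it did for silver, and force is 8 N at 5 mm. I'll finish the hold and open the jaw.

Call:
{"name": "jog_arm", "arguments": {
  "steps": [
    [[0, 0, 0], [0, 0, 0], 0],
    [[0, 0, 0], [0, 0, 0], 0],
    [[0, -12, 0], [0, 0, 0], 0],
    [[0, -30, 0], [0, 0, 0], 0],
    [[0, -48, 0], [0, 0, 0], 0],
    [[0, -66, 0], [0, 0, 0], 0],
    [[0, -82, 0], [0, 0, 0], 0],
    [[0, -88, 0], [0, 0, 0], 0]
  ]
}}

```text
clock: 59.52
tool_pos: [0.6113, -0.3087, 0.0595]
ee_rot: [[-0.998, 0.063, 0.0], [0.063, 0.998, -0.001], [-0.0, -0.001, -1.0]]
force: [3.6, 3.8, 4.5]
grip_width: 0.0153
```

Call:
{"name": "jog_arm", "arguments": {
  "steps": [
    [[0, -2, 0], [0, 0, 0], 0],
    [[0, -2, 0], [0, 0, 0], 60],
    [[0, -2, 0], [0, 0, 0], 60],
    [[0, -2, 0], [0, 0, 0], 60],
    [[0, -2, -40], [0, 0, 0], 60],
    [[0, -2, -80], [0, 0, 0], 60],
    [[0, 50, -80], [0, 0, 0], 60],
    [[0, 100, -80], [0, 0, 0], 60]
  ]
}}

```text
clock: 60.52
tool_pos: [0.6171, -0.2067, 0.1392]
ee_rot: [[-0.998, 0.064, -0.001], [0.064, 0.998, -0.001], [0.001, -0.001, -1.0]]
force: [1.6, 0.6, -0.1]
grip_width: 0.0509
```

Call:
{"name": "jog_arm", "arguments": {
  "steps": [
    [[1, 30, 0], [0, 0, 0], 60],
    [[1, 57, 0], [0, 0, 0], 60],
    [[1, 57, 0], [0, 0, 0], 60]
  ]
}}

```text
clock: 60.9
tool_pos: [0.6201, -0.1483, 0.1387]
ee_rot: [[-0.998, 0.06, -0.002], [0.06, 0.998, -0.0], [0.002, -0.0, -1.0]]
force: [-0.2, -0.4, 0.4]
grip_width: 0.051
```

```bash
python3 -c "
from h import *
jw();c,b,H,S,V=wl('w27')"
```

```text
t 60.9 gauge x,y [83.3  1.7] z 138.7 Fg [-0.4  0.2  0.4] w 51.0
```

View pics/w27.png

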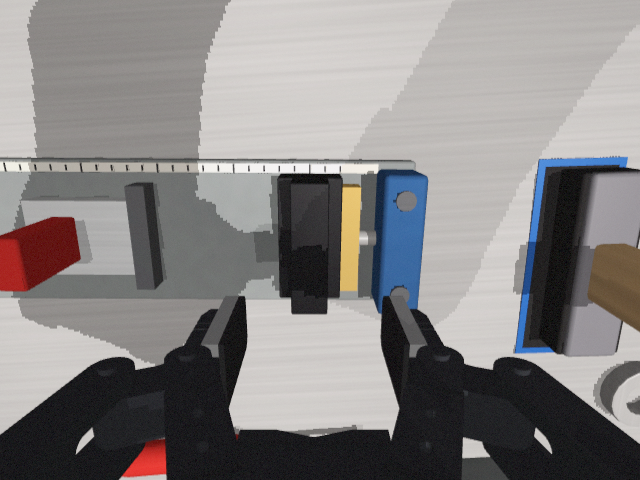

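The black rib (292-328) needs a -2 mm shift. I'll narrow the opening to clear the housing, then grasp.

Call:
{"name": "jog_arm", "arguments": {
  "steps": [
    [[1, -2, 30], [0, 0, 0], 45],
    [[1, -2, 60], [0, 0, 0], 45],
    [[1, -2, 80], [0, 0, 0], 45],
    [[1, -2, 96], [0, 0, 0], 45],
    [[1, -2, 96], [0, 0, 0], 0],
    [[1, -2, 94], [0, 0, 0], 0],
    [[1, -2, 93], [0, 0, 0], 0],
    [[1, -2, 92], [0, 0, 0], 0]
  ],
  "force": 60
}}

```text
clock: 61.95
tool_pos: [0.6187, -0.1529, 0.0474]
ee_rot: [[-0.998, 0.063, -0.001], [0.063, 0.998, -0.001], [0.001, -0.001, -1.0]]
force: [0.2, -0.8, -1.9]
grip_width: 0.0204
```

Call:
{"name": "jog_arm", "arguments": {
  "steps": [
    [[0, 0, -2], [0, 0, 0], 0],
    [[0, 0, -5], [0, 0, 0], 0],
    [[0, -5, -9], [0, 0, 0], 0],
    [[0, -16, -9], [0, 0, 0], 0],
    [[30, -18, -9], [0, 0, 0], 0],
    [[70, -18, -9], [0, 0, 0], 0],
    [[99, -10, -9], [0, 0, 0], 0]
  ]
}}

```text
clock: 62.82
tool_pos: [0.5172, -0.158, 0.056]
ee_rot: [[-0.998, 0.065, -0.002], [0.065, 0.998, -0.002], [0.002, -0.002, -1.0]]
force: [0.7, 0.3, -1.9]
grip_width: 0.0206
```

```bash
python3 -c "
from h import *
jw()
goto([*st(-40,0),.056],85.43)
c,b,H,S,V=wl('w28')"
```

```text
t 62.83 gauge x,y [ 67.1 103.7] z 56.0 Fg [ 0.3 -0.7 -1.9] w 20.6
t 62.83 tcp [ 517.2 -158.    56. ] shift [  4.2 328.2  -0.6] turn [-0.0018 -0.002   0.015 ] deg 0.9 F [ 0.7  0.3 -1.9] w 20.6
```

View pics/w28.png

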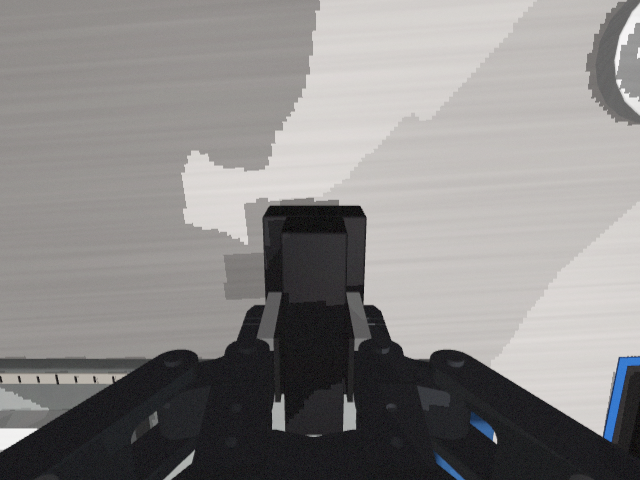

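Call:
{"name": "jog_arm", "arguments": {
  "steps": [
    [[0, 45, 0], [0, 0, 0], 0],
    [[0, 95, 0], [0, 0, 0], 0],
    [[2, 150, 0], [0, 0, 0.015], 0],
    [[3, 205, 0], [0, 0, 0.015], 0],
    [[4, 255, 0], [0, 0, 0.015], 0],
    [[4, 300, 0], [0, 0, 0.015], 0],
    [[4, 323, 0], [0, 0, 0.015], 0],
    [[4, 323, 6], [0, 0, 0.015], 0]
  ]
}}

```text
clock: 63.88
tool_pos: [0.5357, 0.1675, 0.0495]
ee_rot: [[-0.997, 0.075, -0.001], [0.075, 0.997, -0.001], [0.001, -0.001, -1.0]]
force: [-0.4, 0.9, -1.7]
grip_width: 0.0204
```

Call:
{"name": "jog_arm", "arguments": {
  "steps": [
    [[0, 0, 6], [0, 0, 0], 0],
    [[0, 0, 11], [0, 0, 0], 0],
    [[0, 0, 13], [0, 0, 0], 0],
    [[0, 0, 13], [0, 0, 0], 0]
  ]
}}

```text
clock: 64.38
tool_pos: [0.5353, 0.1655, 0.0364]
ee_rot: [[-0.997, 0.078, -0.002], [0.078, 0.997, -0.001], [0.002, -0.001, -1.0]]
force: [-0.1, -1.0, -1.3]
grip_width: 0.0207
```

Call:
{"name": "jog_arm", "arguments": {
  "steps": [
    [[0, 0, 1.5], [0, 0, 0], 0],
    [[0, 0, 1.5], [0, 0, 0], 0]
  ]
}}

```text
clock: 64.62
tool_pos: [0.5353, 0.166, 0.035]
ee_rot: [[-0.997, 0.078, -0.002], [0.078, 0.997, -0.001], [0.002, -0.001, -1.0]]
force: [1.1, -0.2, -1.5]
grip_width: 0.0206
```

Call:
{"name": "jog_arm", "arguments": {
  "steps": [
    [[0, 0, 0.8], [0, 0, 0], 0],
    [[0, 0, 0.8], [0, 0, 0], 15],
    [[0, 0, 0.8], [0, 0, 0], 35],
    [[0, 0, 0.8], [0, 0, 0], 45],
    [[0, 0, 0], [0, 0, 0], 45],
    [[0, 0, -50], [0, 0, 0], 45],
    [[0, 0, -100], [0, 0, 0], 45],
    [[0, 0, -150], [0, 0, 0], 45]
  ]
}}

```text
clock: 65.62
tool_pos: [0.5354, 0.166, 0.1867]
ee_rot: [[-0.997, 0.078, -0.002], [0.078, 0.997, -0.001], [0.002, -0.001, -1.0]]
force: [-0.1, 1.4, 0.2]
grip_width: 0.0387
```

```bash
python3 -c "
from h import *
c,b,H,S,V=wl('w29')
goto([.35,.45,.23],85)"
```

```text
t 65.67 tcp [537.7 166.1 192.5] shift [209.3 268.3 -37.9] turn [0.002  0.0042 0.0085] deg 0.6 F [4.4 0.3 8.9] w 38.3
```

View pics/w29.png

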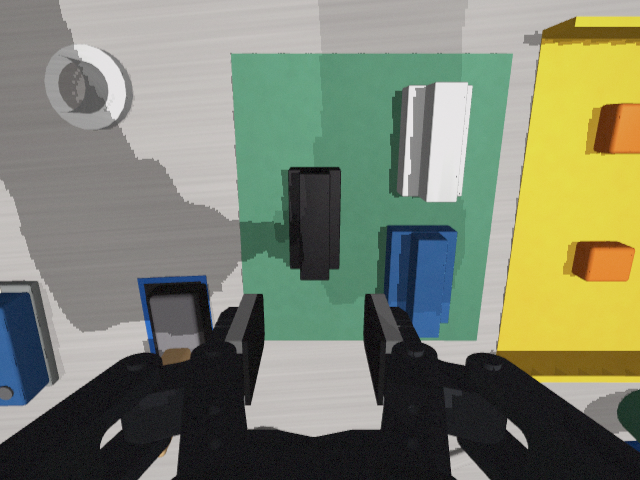

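All three blocks are flat on the mat. I'll move the arm clear for a last check.

Call:
{"name": "jog_arm", "arguments": {
  "steps": [
    [[30, 30, -30], [0, 0, 0], 45],
    [[65, 75, -38], [0, 0, 0], 45],
    [[100, 125, -38], [0, 0, 0], 45],
    [[135, 170, -38], [0, 0, 0], 45],
    [[170, 215, -38], [0, 0, 0], 45],
    [[205, 265, -38], [0, 0, 0], 45],
    [[250, 310, -38], [0, 0, 0], 45],
    [[290, 350, -38], [0, 0, 0], 45]
  ]
}}

```text
clock: 66.68
tool_pos: [0.272, 0.5392, 0.2231]
ee_rot: [[-0.997, 0.077, -0.002], [0.077, 0.997, -0.001], [0.002, -0.001, -1.0]]
force: [0.5, 0.6, 0.5]
grip_width: 0.0384
```

Call:
{"name": "jog_arm", "arguments": {
  "steps": [
    [[0, 0, 0], [0, 0, 0], 45],
    [[0, 0, 0], [0, 0, 0], 45],
    [[0, 0, 0], [0, 0, 0], 45]
  ]
}}

```text
clock: 67.05
tool_pos: [0.2748, 0.5367, 0.2233]
ee_rot: [[-0.997, 0.08, -0.001], [0.08, 0.997, -0.001], [0.001, -0.001, -1.0]]
force: [0.1, -0.5, 0.6]
grip_width: 0.0388
```

```bash
python3 -c "
from h import *
b,H,S,V=look('tf');cv2.imwrite('pics/tf_full.png',b)
im=vision.capture('scene');cv2.imwrite('pics/sf.png',im[:,:,::-1])
def stn(n,m,z,box,amin=60):
    mm=np.zeros(m.shape,bool);x0,y0,x1,y1=box;mm[y0:y1,x0:x1]=m[y0:y1,x0:x1]
    for a,c,r,p in comps(mm,amin):
        w=ray('top',c,z)[0];q=w[:2]-SO;print(n,a,np.round(c),'st',np.round([q@SX*1000,q@SY*1000]),np.round(w*1000))
m=(100,160,240,310)
stn('orange',(H<14)&(S>150)&(V>80),.022,(30,160,240,310))
stn('blue',(H>100)&(H<125)&(S>110),.034,m,300)
stn('black',(V<45)&(S<90),.034,m,300)
stn('silver',(V>110)&(S<40),.034,(130,160,236,310),100)
stn('handle',(H>8)&(H<25)&(S>70)&(V>90),.108,(235,140,290,225))
stn('tab',((H<10)|(H>170))&(S>140),.07,(380,150,460,230))
"
```

```text
orange 176 [ 93. 212.] st [195. -39.] [591. 401.  22.]
orange 155 [ 89. 259.] st [191.  65.] [488. 405.  22.]
blue 799 [162. 210.] st [ 40. -49.] [590. 246.  34.]
black 729 [200. 234.] st [-47.  -2.] [535. 162.  34.]
silver 444 [151. 258.] st [53. 56.] [486. 267.  34.]
silver 101 [164. 260.] st [24. 59.] [481. 238.  34.]
handle 171 [250. 170.] st [-155. -129.] [654.  45. 108.]
tab 140 [420. 191.] st [-509. -115.] [ 611. -307.   70.]
```

View pics/tf_full.png

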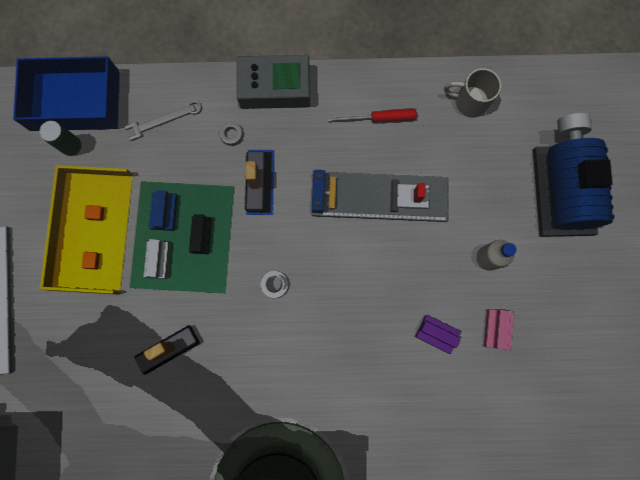

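View pics/sf.png

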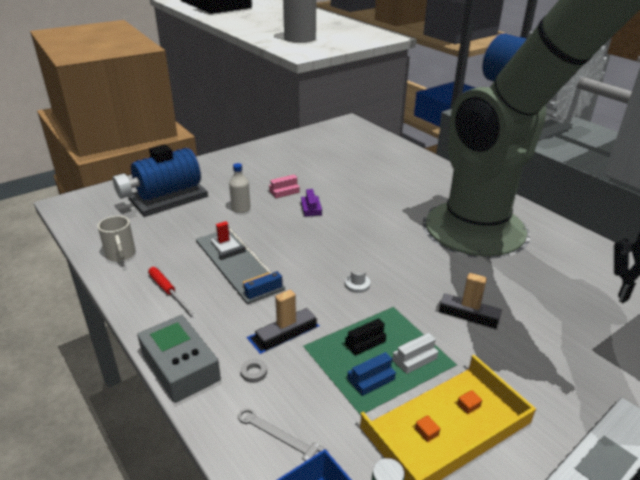

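```bash
python3 -c "
from bench import manip
print(manip.job_done())"
```

```text
the job is handed in; nothing more can be done
None
```

The job is handed in, at about 67 s on the robot's clock. `job_done` gave no verdict, so everything below comes from my own checks.

**What I did**
- I swept the two orange pads that were there into the scrap bay with the pusher from the blue-rimmed dock, then parked it again.
- The jaw started about 45 mm closed, so I opened it first.
- I gauged blue, silver and black in that order, pushing the anvil in about 5 mm each time. The tool force was about 8 N, of which about 3 N is jaw friction. Each press was held for about a second.
- I laid all three blocks rib up on the mat. Silver had been knocked aside before I reached it, so I located it again.

**Last checks (camera views, arm clear)**

| Item | Position found | Limit |
|---|---|---|
| Pads, station x / y | (195, -39) and (191, 65) mm | x 140–275, y ±130 mm |
| Blue, station x / y | (40, -49) mm | x ±95, y ±110 mm |
| Black, station x / y | (-47, -2) mm | x ±95, y ±110 mm |
| Silver, station x / y | about (45, 57) mm | x ±95, y ±110 mm |
| Jaw opening | about 2–3 mm from its end | within 20 mm |
| Pusher | upright, about 8 mm from the pad's centre | within 30 mm |

The bottle and the spacer look unmoved.

**What did not go cleanly**
- **Blue set-down:** I lowered blue too far onto the bed and the wrist force briefly read 73 N (limit 120 N). I backed off at once and set the later blocks down in smaller steps.
- **Black press:** the force read only 5 N at first, so I advanced about 1 mm and it settled at 8 N.
- **Jaw:** it was left about 2–3 mm short of its open stop.

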